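# Rack the tube guide plates and check their bores with a go / no-go plug gauge

## Robot

A 6-joint arm with a two-finger parallel gripper is mounted at the origin on a cart in front of the work surface, level with it; the furniture and walls round the work are solid. World frame = base frame: x ahead of the robot, y to its left, z up, the work surface at z = 0. Lengths are in m, angles in rad, forces in N, time in s.
With the tool pointing down it reaches from about 0.35 to 0.975 m from the base axis. Payload 4.9 kg.
Tool frame: the origin (TCP) lies at the very end of the fingers, on their centre line; the grasp point (between the pads) lies 19 mm behind it (ctrl.grip_point_offset is the distance from the TCP to the grasp point, in m); z points along the fingers, y is the line along which they close (so a half turn about z gives the same grasp; the last joint's range is limited). The gripper opens to 85 mm and grips with 20 to 120 N. Pads are 22 mm wide; open, the fingers measure 114 mm over their backs; the gripper's body (76 mm by 85 mm) begins 54 mm behind the grasp point. The pads swing forward as they close: fully open they stand 13 mm farther back than shut.
Start: joints at [-0.119, 0.053, 1.613, -0, 1.476, -0.119], TCP at [0.625, 0, 0.231] pointing down, gripper open.
Joint ranges: [-3.01, 3.01], [-1.01, 2.22], [0.06, 2.58], [-1.02, 4.17], [0.09, 2.62], [-3.14, 3.14]. Speed limits (rad/s): [2.57, 2.57, 3.14, 3.14, 3.14, 3.14].

## Interface

Orientations are given as a rotation vector (axis times angle).
In Python, from station import ctrl gives the robot as it stands.
- The arm moves only by the tool send_rows, never from a script. Its argument "rows" is a list of rows, each a list of 3 entries, a list of its own where there are three numbers: the finger opening in cm, from 0 to 8.54, then the shift along the tool's x, y, z in cm, then the turn about the tool's z in degrees. A call has 1 to 10 rows; each row shifts and turns the commanded pose from where the row before left it, along the tool's axes as they then stand; what a row does not reach is not made up. A row lasts 1/8 s, in which the tool goes at most 62.5 mm and 10.7 degrees, less where a joint would pass 70% of its speed; a pose out of reach is approached as far as the arm can. A call with a gripper value outside its range is refused whole. The fingers move at their own pace and stop on an object; "newtons" is the grip in N (left out, the last holds). Time passes only in rows, so rows that do not move let the fingers close. It gives the time, the measured TCP pose, the force, the opening and the grip force at its end, in the units of the state.
- ctrl.get_obs(): the state, without advancing time (a new reading comes with each control period).
- ctrl.get_image(name): name is "scene" or "side" or "wrist"; returns a dict with "frame" (384x512x3 uint8, red, green, blue), "range_z" (384x512 float32, m along the optical axis (not along the pixel's ray), 0 where there is no reading), "fx", "fy", "cx", "cy" (pixels), "cam_to_world" (4x4, takes a point from camera to world coordinates). Camera axes: x right, y down, z forward; pixel columns grow to the right and rows downward; lengths in m; the calibration is good to about 2 mm. A picture is of the moment at which its call begins.
- ctrl.finish_job(): hands the job in; it is judged then, once.
The state is a dict: "t": time; "q": joint angles; "dq": joint speeds; "effort": joint torques, N m; "tool_pos": TCP position; "tool_rot": TCP orientation; "contact_force": force on the tool from outside, world axes, zero at the start; "wrist_torque": the same for the moment, N m; "opening": finger opening in m; "grip_force": force on a finger pad.
Only numpy, scipy, OpenCV 4.12 (cv2) and the standard library are available. Lean on these libraries where they do the work, as an engineer would, in place of code of your own. Each camera call takes 0.05 s, during which the arm holds its last target. There are 200 camera calls.

## Task

Stand every guide plate from the delivery carrier on edge in a bay of the slotted rack, then check the bores there with the plug gauge, plate by plate from the narrowest to the widest: push the long thin go end in fully until the handle meets the plate and hold it a moment, then hold the short thick no-go end squarely and firmly against the same bore for a moment to confirm that it will not enter. Finish with all plates standing in the rack and the gauge lying flat on its cork mat, and leave the caliper, tape measure and spare tube where they are.

Things in the scene. Friction and masses are not known exactly. Their poses are not given: they have to be found in the camera images.
- plate_small_bore (a point): small guide plate (may be absent): bare aluminium, 52 mm wide, 80 high, 12 thick, 140 g, plain through bore 25 mm. The point: bore centre, mid-thickness, 44 mm above the lower edge, 36 below the top, mid-width. x = plate normal and bore axis, y = width, z = up the plate. Starts in the carrier; grip the 23 mm above the bore across the thickness, along its z.
- plate_small: the same small guide plate; origin at the middle of its lower edge (mid-thickness), axes as for its bore. In the carrier it leans back 0.3 rad, top towards the carrier's +x. Seated in the rack its bore is 52 mm above the bench
- plate_medium_bore (a point): medium guide plate (may be absent): bare aluminium, 68 mm wide, 80 high, 12 thick, 180 g, plain through bore 25 mm. The point: bore centre, mid-thickness, 44 mm above the lower edge, 36 below the top, mid-width. x = plate normal and bore axis, y = width, z = up the plate. Starts in the carrier; grip the 23 mm above the bore across the thickness, along its z.
- plate_medium: the same medium guide plate; origin at the middle of its lower edge (mid-thickness), axes as for its bore. In the carrier it leans back 0.3 rad, top towards the carrier's +x. Seated in the rack its bore is 52 mm above the bench
- plate_large_bore (a point): large guide plate (may be absent): bare aluminium, 84 mm wide, 80 high, 12 thick, 220 g, plain through bore 25 mm. The point: bore centre, mid-thickness, 44 mm above the lower edge, 36 below the top, mid-width. x = plate normal and bore axis, y = width, z = up the plate. Starts in the carrier; grip the 23 mm above the bore across the thickness, along its z.
- plate_large: the same large guide plate; origin at the middle of its lower edge (mid-thickness), axes as for its bore. In the carrier it leans back 0.3 rad, top towards the carrier's +x. Seated in the rack its bore is 52 mm above the bench
- carrier: plywood delivery carrier, fixed, 215 x 112 mm: three slots one behind the other, 72 mm apart along its x, all leaning back 0.3 rad; a plate stands in a slot 15 mm wide, back wall 34 mm, front wall 22 mm high, slot floor about 14 mm above the bench. Origin under the middle slot, on the bench.
- rack_bay0 (a point): bay 0 of the slotted wooden rack (fixed, 300 x 56 mm, 34 high): centre of its slot floor, 8 mm above the bench. Bays lie end to end along the rack's y, 96 mm apart (0 at its +y end), each 90 mm long between low dividers; slot 14 mm wide across x, 26 deep, lips rounded. Any plate goes in any bay, normal along the rack's x, either way round.
- rack_bay1 (a point): bay 1 of the slotted wooden rack (fixed, 300 x 56 mm, 34 high): centre of its slot floor, 8 mm above the bench. Bays lie end to end along the rack's y, 96 mm apart (0 at its +y end), each 90 mm long between low dividers; slot 14 mm wide across x, 26 deep, lips rounded. Any plate goes in any bay, normal along the rack's x, either way round.
- rack_bay2 (a point): bay 2 of the slotted wooden rack (fixed, 300 x 56 mm, 34 high): centre of its slot floor, 8 mm above the bench. Bays lie end to end along the rack's y, 96 mm apart (0 at its +y end), each 90 mm long between low dividers; slot 14 mm wide across x, 26 deep, lips rounded. Any plate goes in any bay, normal along the rack's x, either way round.
- gauge_mid (a point): double-ended steel plug gauge, 124 mm long: handle's centre, on the axis. x = axis towards the go end, z = square to a flat of the handle. Handle square, 30 x 30 x 80 mm. Go end (+x): long and thin, diameter 22, 28 long, nose tapered over its last 5 mm to 16. No-go end (-x): short and thick, diameter 28, 16 long. Starts lying on the mat, axis 15 mm above it.
- go_shoulder (a point): centre of the handle's end face at the root of the go end, on the axis, 40 mm from gauge_mid
- nogo_face (a point): centre of the flat end face of the no-go end, on the axis, 56 mm from gauge_mid
- gauge: the same plug gauge, about 250 g; origin 15 mm below gauge_mid, on the handle's underside
- mat: cork mat, fixed, 170 x 130 x 5 mm, x along its long side; origin at the centre of its underside, on the bench
- caliper: bystander: a digital caliper lying in front of the rack, 236 x 81 x 16 mm; origin at the centre of its underside
- tape_measure: bystander: tape measure, 58 x 71 x 32 mm, behind the carrier; origin at the centre of its underside
- spare_tube: bystander: cut black rubber tube, 27 mm in diameter, 59 mm long, lying behind the rack; origin under its centre
There are look-alikes about, which are no part of the job. Leave any purple or red look-alike of the plate_medium alone.

How it is judged:
On the way, in this order (a step that is already met when the one before it is completed fails the run):
1. all plates present stand in bays of the rack, on the slot floor and upright ((horizontal distance between plate_small_bore and rack_bay0 below 0.026 m or horizontal distance between plate_small_bore and rack_bay1 below 0.026 m or horizontal distance between plate_small_bore and rack_bay2 below 0.026 m) and height (world z) of plate_small_bore between 0.04 and 0.058 m and angle between each of plate_small_bore, plate_medium_bore, plate_large_bore's own z axis and vertical below 0.15 rad and (horizontal distance between plate_medium_bore and rack_bay0 below 0.026 m or horizontal distance between plate_medium_bore and rack_bay1 below 0.026 m or horizontal distance between plate_medium_bore and rack_bay2 below 0.026 m) and height (world z) of plate_medium_bore between 0.04 and 0.058 m and (horizontal distance between plate_large_bore and rack_bay0 below 0.026 m or horizontal distance between plate_large_bore and rack_bay1 below 0.026 m or horizontal distance between plate_large_bore and rack_bay2 below 0.026 m) and height (world z) of plate_large_bore between 0.04 and 0.058 m), for 0.2 s.
2. small plate standing in a rack bay: go end fully in its bore, the gauge's shoulder within about 4 mm of the plate's face, square to it ((horizontal distance between plate_small_bore and rack_bay0 below 0.026 m or horizontal distance between plate_small_bore and rack_bay1 below 0.026 m or horizontal distance between plate_small_bore and rack_bay2 below 0.026 m) and height (world z) of plate_small_bore between 0.04 and 0.058 m and angle between plate_small_bore's own z axis and vertical below 0.15 rad and distance between go_shoulder and plate_small_bore below 0.0105 m and angle between the x axis of gauge_mid and the x axis of plate_small_bore, either way round below 0.15 rad), for 0.2 s.
3. small plate still in its bay: no-go end offered squarely to the bore, pressed against it with more than 1 N (centred within about 5 mm), and refused ((horizontal distance between plate_small_bore and rack_bay0 below 0.026 m or horizontal distance between plate_small_bore and rack_bay1 below 0.026 m or horizontal distance between plate_small_bore and rack_bay2 below 0.026 m) and height (world z) of plate_small_bore between 0.04 and 0.058 m and angle between plate_small_bore's own z axis and vertical below 0.15 rad and distance between nogo_face and plate_small_bore below 0.008 m and angle between the x axis of gauge_mid and the x axis of plate_small_bore, either way round below 0.15 rad and contact force between gauge and plate_small above 1 N), for 0.2 s.
4. medium plate standing in a rack bay: go end fully in its bore, the gauge's shoulder within about 4 mm of the plate's face, square to it ((horizontal distance between plate_medium_bore and rack_bay0 below 0.026 m or horizontal distance between plate_medium_bore and rack_bay1 below 0.026 m or horizontal distance between plate_medium_bore and rack_bay2 below 0.026 m) and height (world z) of plate_medium_bore between 0.04 and 0.058 m and angle between plate_medium_bore's own z axis and vertical below 0.15 rad and distance between go_shoulder and plate_medium_bore below 0.0105 m and angle between the x axis of gauge_mid and the x axis of plate_medium_bore, either way round below 0.15 rad), for 0.2 s.
5. medium plate still in its bay: no-go end offered squarely to the bore, pressed against it with more than 1 N (centred within about 5 mm), and refused ((horizontal distance between plate_medium_bore and rack_bay0 below 0.026 m or horizontal distance between plate_medium_bore and rack_bay1 below 0.026 m or horizontal distance between plate_medium_bore and rack_bay2 below 0.026 m) and height (world z) of plate_medium_bore between 0.04 and 0.058 m and angle between plate_medium_bore's own z axis and vertical below 0.15 rad and distance between nogo_face and plate_medium_bore below 0.008 m and angle between the x axis of gauge_mid and the x axis of plate_medium_bore, either way round below 0.15 rad and contact force between gauge and plate_medium above 1 N), for 0.2 s.
6. large plate standing in a rack bay: go end fully in its bore, the gauge's shoulder within about 4 mm of the plate's face, square to it ((horizontal distance between plate_large_bore and rack_bay0 below 0.026 m or horizontal distance between plate_large_bore and rack_bay1 below 0.026 m or horizontal distance between plate_large_bore and rack_bay2 below 0.026 m) and height (world z) of plate_large_bore between 0.04 and 0.058 m and angle between plate_large_bore's own z axis and vertical below 0.15 rad and distance between go_shoulder and plate_large_bore below 0.0105 m and angle between the x axis of gauge_mid and the x axis of plate_large_bore, either way round below 0.15 rad), for 0.2 s.
7. large plate still in its bay: no-go end offered squarely to the bore, pressed against it with more than 1 N (centred within about 5 mm), and refused ((horizontal distance between plate_large_bore and rack_bay0 below 0.026 m or horizontal distance between plate_large_bore and rack_bay1 below 0.026 m or horizontal distance between plate_large_bore and rack_bay2 below 0.026 m) and height (world z) of plate_large_bore between 0.04 and 0.058 m and angle between plate_large_bore's own z axis and vertical below 0.15 rad and distance between nogo_face and plate_large_bore below 0.008 m and angle between the x axis of gauge_mid and the x axis of plate_large_bore, either way round below 0.15 rad and contact force between gauge and plate_large above 1 N), for 0.2 s.
At the end, for the whole second after the job is handed in: Every plate present stands in a rack bay, seated on the slot floor (bore 40 to 58 mm above the bench), upright within 0.15 rad and at rest; the gauge lies flat on the mat at rest, its middle within 70 mm (long way) and 55 mm (short way) of the mat's centre (all of step 1 and linear speed of each of plate_small, plate_medium, plate_large, gauge below 0.02 m/s and x of gauge_mid in the frame of mat between -0.07 and 0.07 m and y of gauge_mid in the frame of mat between -0.055 and 0.055 m and height (world z) of gauge_mid between 0.016 and 0.026 m and angle between gauge_mid's own x axis and vertical between 1.45 and 1.69 rad); the robot touches nothing.
It fails at once if the caliper is moved by more than 30 mm (distance of caliper from where it was at the start of the episode above 0.03 m).
It fails at once if the tape_measure is moved by more than 30 mm (distance of tape_measure from where it was at the start of the episode above 0.03 m).
It fails at once if the spare_tube is moved by more than 30 mm (distance of spare_tube from where it was at the start of the episode above 0.03 m).
Of plate_small, plate_medium, plate_large only 2 to 3 are there at a start; the rules pass over those that are not, and their reading is None.
At some moment in a run one of gauge may be knocked a few centimetres aside while the robot is not near it.
It also fails if it takes over 210 s, if anything falls off the work surface, if the arm or the gripper's body presses on something with over 40 N, if the wrist force passes 120 N, or if a joint passes its speed limit or range.

## Working session

There is one attempt and no reset: what is moved stays moved. The work goes in short steps, Python scripts to look and compute and a tool call to move; the robot and the scene stay as the last step left them, time stands still between calls to the robot, and variables do not carry over. Pictures are saved under pics/ and viewed, at most 14 in all, crops included, and the job is handed in when it is done.

Besides the shell and the picture viewer there is one more tool, called as name(argument=value, ...), one argument or row to a line, values as JSON. send_rows: Moves the arm, as the interface text tells. Its arguments: {"type":"object","properties":{"rows":{"type":"array","items":{"type":"array"}},"newtons":{"type":"number"}},"required":["rows"]}

```bash
ls; mkdir -p pics
cat > h.py <<'E'
import numpy as np, cv2
from station import ctrl
from scipy.spatial.transform import Rotation as R
def snap(n,f=None):
    im=ctrl.get_image(n)
    if f: cv2.imwrite('pics/'+f,cv2.cvtColor(im['frame'],cv2.COLOR_RGB2BGR))
    return im
def pts(im):
    z=im['range_z']; v,u=np.mgrid[:z.shape[0],:z.shape[1]]
    p=np.stack([(u-im['cx'])/im['fx']*z,(v-im['cy'])/im['fy']*z,z],-1)
    T=np.array(im['cam_to_world']); w=p@T[:3,:3].T+T[:3,3]
    w[z<=0]=np.nan; return w
def plane(im,u,v,h):
    T=np.array(im['cam_to_world']); d=T[:3,:3]@np.array([(u-im['cx'])/im['fx'],(v-im['cy'])/im['fy'],1]); o=T[:3,3]
    return o+d*(h-o[2])/d[2]
E
python3 - <<'E'
from h import *
o=ctrl.get_obs(); print(o)
for n in('scene','side','wrist'):
    im=snap(n,n+'0.png'); print(n,np.round(im['cam_to_world'],3).tolist(),im['fx'],im['cx'],im['cy'])
    np.savez(n+'0.npz',frame=im['frame'],w=pts(im))
a=[cv2.imread(f'pics/{n}0.png') for n in('scene','side')]
E
```

```text
pics
{'t': 0.0, 'q': array([-1.18967830e-01,  5.33338886e-02,  1.61427464e+00, -2.67005747e-05,
        1.47601460e+00, -1.19046446e-01]), 'dq': array([ 9.57110796e-05,  2.00061095e-03, -5.90180717e-04,  1.12338225e-03,
       -9.52367187e-04,  2.07187912e-04]), 'effort': array([ 2.70554956e-04, -3.93670499e+01, -3.70175600e+01, -1.62778279e-04,
        6.93513779e-03, -6.06393527e-06]), 'tool_pos': array([6.24380530e-01, 8.70867978e-05, 2.30088828e-01]), 'tool_rot': array([-2.22023393e+00, -2.22041415e+00,  2.00338625e-03]), 'contact_force': array([-0.8678682 ,  0.14119224,  0.10944401]), 'wrist_torque': array([ 0.01940654, -0.00721679,  0.01906248]), 'grip_force': 0.0, 'opening': 0.08541667431170963}
scene [[0.512, -0.598, 0.617, -0.203], [-0.859, -0.351, 0.373, -0.516], [-0.007, -0.721, -0.693, 0.892], [0.0, 0.0, 0.0, 1.0]] 408.952192903194 261.5999930295204 194.2709932075132
side [[0.996, -0.058, 0.065, 0.418], [-0.082, -0.395, 0.915, -1.464], [-0.027, -0.917, -0.399, 0.655], [0.0, 0.0, 0.0, 1.0]] 489.336661475975 255.8050784521099 189.20258483807402
wrist [[1.0, 0.0, -0.002, 0.626], [-0.0, -0.952, -0.307, 0.079], [-0.002, 0.307, -0.952, 0.373], [0.0, 0.0, 0.0, 1.0]] 265.20140403098543 258.1124755900264 192.69331567804068
```

View pics/scene0.png

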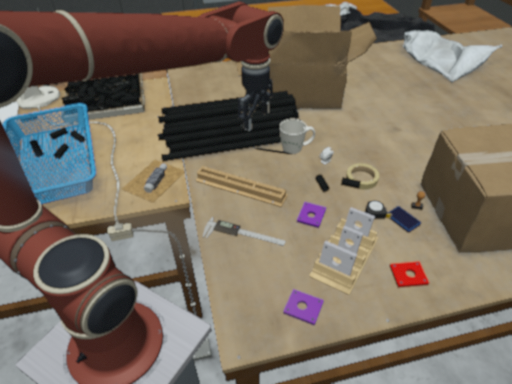

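View pics/side0.png

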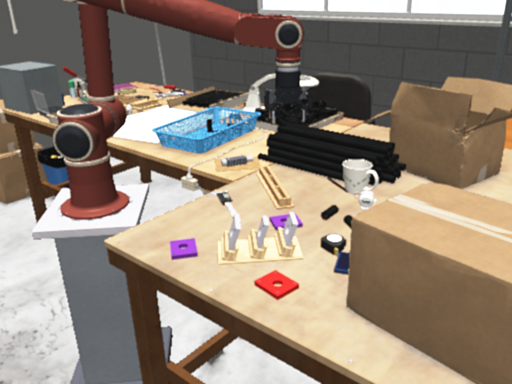

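View pics/wrist0.png

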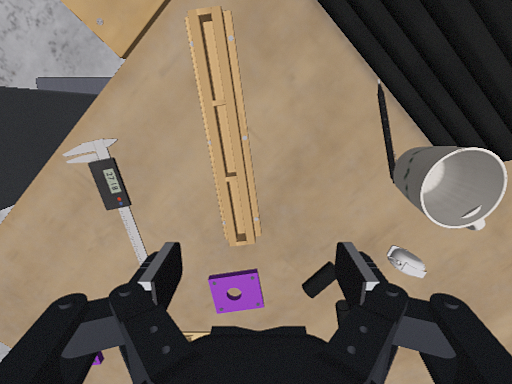

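The scene picture shows the rack (about 240,187), the gauge on its mat (155,178) and the carrier with three plates (345,250). The purple and red look-alikes lie around the carrier. The side picture confirms three plates standing in the carrier. In the wrist picture the rack runs from about (205,10) to (245,240), with the caliper to its left and the spare tube at (320,280).

Run:
```python
from h import *
s=np.load('scene0.npz'); w=s['w']; f=s['frame']
def blob(name,sel,region):
    x0,x1,y0,y1=region
    m=np.zeros(sel.shape,bool); m[y0:y1,x0:x1]=True
    m&=sel; p=w[m]; p=p[~np.isnan(p).any(1)]
    c,(a,b),ang=cv2.minAreaRect(p[:,:2].astype(np.float32)*1000)
    print(name,len(p),'c',np.round(c,1),'size',round(a,1),round(b,1),'ang',round(ang,1),'z',np.round(np.percentile(p[:,2],[5,50,95])*1000,1))
h=np.nan_to_num(w[...,2])
blob('rack',h>.025,(190,290,160,210))
blob('carrier',(h>.012),(300,385,200,295))
blob('caliper',h>.006,(200,290,215,250))
blob('gauge',h>.015,(138,172,162,195))
# mat: colour
hsv=cv2.cvtColor(f,cv2.COLOR_RGB2HSV); print('matpix',f[190,140],f[165,180],f[190,120+0])
for (u,v) in [(125,190),(148,163),(188,175),(165,202)]: print(u,v,np.round(w[v,u]*1000))
q=np.load('wrist0.npz'); w=q['w']; h=np.nan_to_num(w[...,2])
blob('rackW',h>.028,(180,270,5,250))
blob('caliperW',(h>.006),(60,150,135,300))
blob('tubeW',(h>.006),(295,340,260,300))
# carrier plates: z>40mm clusters
w=s['w'];h=np.nan_to_num(w[...,2]);m=np.zeros(h.shape,np.uint8);m[200:280,310:385]=(h[200:280,310:385]>.045)
n,l,st,ce=cv2.connectedComponentsWithStats(m)
for i in range(1,n):
    if st[i,4]>30: blob('plate',l==i,(0,512,0,384))
```

```text
rack 716 c [579.3  37.9] size 43.6 295.7 ang 7.4 z [26.1 31.3 34.7]
carrier 3197 c [ 525.3 -341.2] size 330.1 246.6 ang 26.9 z [14.4 39.9 88.4]
caliper 495 c [403.2 -81.5] size 76.9 231.9 ang 7.3 z [ 6.3 11.3 16.4]
gauge 308 c [469.7 289.2] size 129.4 33.2 ang 17.1 z [17.5 31.4 35.8]
matpix [166 140  95] [188 166 124] [165 149 118]
125 190 [385. 348.   3.]
148 163 [526. 379.   1.]
188 175 [551. 227.  -5.]
165 202 [410. 206.  -1.]
rackW 4907 c [583.9  37.5] size 38.2 294.7 ang 7.2 z [30.7 33.2 34.7]
caliperW 3807 c [445.5 -14.4] size 226.3 177.7 ang 49.2 z [  6.7  14.7 291.4]
tubeW 751 c [707.5 -99.8] size 50.7 212.5 ang 8.3 z [ 12.   24.8 249.4]
plate 720 c [ 543.7 -353.9] size 101.8 68.6 ang 2.2 z [47.2 74.1 90. ]
plate 583 c [ 434.7 -351.2] size 86.4 30.2 ang 89.2 z [47.3 74.1 90.2]
```

send_rows(
  rows=[
    [8.5,[0,0,-5],0],
    [8.5,[-4.8,-1.35,0],0],
    [8.5,[-4.8,-1.35,0],0],
    [8.5,[-4.8,-1.35,0],0],
    [8.5,[-4.8,-1.35,0],0],
    [8.5,[-4.8,-1.35,0],0],
    [8.5,[-4.8,-1.35,0],0],
    [8.5,[-4.8,-1.35,0],0],
    [8.5,[-4.8,-1.35,0],0],
    [8.5,[-4.8,-1.35,0],0],
  ],
)

```text
t: 1.4
tool_pos: [0.5027, -0.4334, 0.2808]
tool_rot: [-2.221, -2.221, -0.0]
contact_force: [0.6, -0.5, -1.5]
opening: 0.085
grip_force: 0.0
```

Run:
```python
from h import *
im=snap('wrist','w1.png'); np.savez('w1.npz',frame=im['frame'],w=pts(im)); print(ctrl.get_obs()['tool_pos'],ctrl.get_obs()['tool_rot'])
```

```text
[ 0.5002477  -0.43877332  0.28027708] [ 2.22664913  2.21529222 -0.00642035]
```

View pics/w1.png

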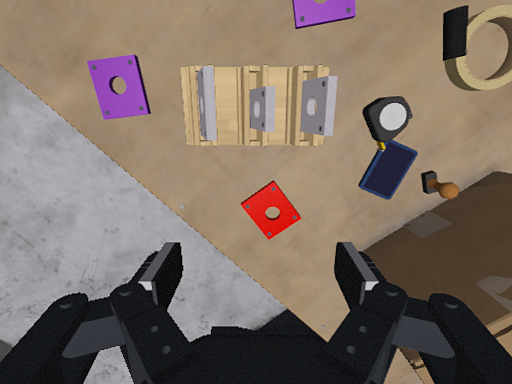

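The wrist picture shows the carrier at about (255,105), with plates at (207,103), (262,108) and (320,105), their tops leaning right towards world +x. Purple decoys lie at (118,85) and (323,5), and a red one at (272,210).

```bash
cat >> h.py <<'E'
def rect(p):
    c,(a,b),g=cv2.minAreaRect(p[:,:2].astype(np.float32)*1000)
    return np.round(c,1),round(a,1),round(b,1),round(g,1)
E
python3 - <<'E'
from h import *
s=np.load('w1.npz'); w=s['w']; h=np.nan_to_num(w[...,2]); f=s['frame'].astype(int)
m=np.zeros(h.shape,np.uint8); m[55:155,175:345]=1
grey=(f.max(-1)-f.min(-1)<22)&(h>.03)&(m>0)
n,l,st,ce=cv2.connectedComponentsWithStats(cv2.morphologyEx(grey.astype(np.uint8),cv2.MORPH_OPEN,np.ones((2,2))))
for i in range(1,n):
    if st[i,4]<60: continue
    p=w[l==i]; zt=np.percentile(p[:,2],97); print('plate',st[i],'ztop',zt.round(4),rect(p))
    for lo,hi in((.03,.05),(.05,.07),(zt-.006,zt+.006)):
        k=(p[:,2]>lo)&(p[:,2]<hi); 
        if k.sum()>10: print('  band',lo.round(3) if hasattr(lo,'round') else lo,np.median(p[k],0).round(4),rect(p[k]))
c=(m>0)&(h>.006); print('all',rect(w[c]))
c=(m>0)&(h>.006)&(h<.03)&~grey; print('carrier',rect(w[c]))
E
```

```text
plate [ 199   67   19   75 1098] ztop nan (array([ 439. , -352.2]), 98.0, 27.1, 89.8)
  band 0.03 [ 0.4281 -0.3486  0.0436] (array([ 435.6, -355.3]), 91.8, 20.5, 89.8)
  band 0.05 [ 0.4314 -0.3417  0.0615] (array([ 431. , -352.2]), 6.3, 79.9, 0.2)
plate [ 302   77   37   60 1837] ztop nan (array([ 614.5, -360. ]), 75.0, 62.2, 41.9)
  band 0.03 [ 0.5702 -0.3526  0.0431] (array([ 573.7, -355.9]), 19.4, 70.5, 5.6)
  band 0.05 [ 0.5754 -0.3443  0.0607] (array([ 574.9, -353.6]), 66.2, 7.4, 89.7)
plate [ 252   87   24   46 1027] ztop nan (array([ 522.9, -364.9]), 59.3, 33.3, 60.3)
  band 0.03 [ 0.4985 -0.3564  0.0445] (array([ 499.2, -360.1]), 15.7, 55.8, 11.1)
  band 0.05 [ 0.5039 -0.349   0.0616] (array([ 503.2, -356.9]), 50.0, 6.7, 89.8)
all (array([ 499.3, -354. ]), 109.5, 213.1, 90.0)
carrier (array([ 499.3, -354. ]), 109.5, 213.1, 90.0)
```

send_rows(
  rows=[
    [4.5,[4.25,4.25,0],0],
    [4.5,[4.25,4.25,2],0],
    [4.5,[0,0,5],0],
    [4.5,[0,0,5],0],
    [4.5,[0,0,5],0],
    [4.5,[0,0,3],0],
    [4.5,[0,0,1.7],0],
    [4.5,[0,0,0],0],
    [4.5,[0,0,0],0],
  ],
  newtons=25,
)

```text
t: 2.58
tool_pos: [0.589, -0.3483, 0.0667]
tool_rot: [2.219, 2.219, 0.001]
contact_force: [0.3, -0.3, 0.2]
opening: 0.0448
grip_force: 0.0
```

Run:
```python
from h import *
im=snap('wrist','w2.png'); o=ctrl.get_obs(); print(o['tool_pos'],o['contact_force'],o['opening'])
s=np.load('wrist0.npz'); w=s['w']; h=np.nan_to_num(w[...,2])
a=np.radians(7.3); e=np.array([np.cos(a),np.sin(a)]); n=np.array([-e[1],e[0]])
m=np.zeros(h.shape,bool); m[5:250,180:270]=1
p=w[m]; p=p[~np.isnan(p).any(1)]; d=(p[:,:2]-[.5835,.0375]); u=d@e*1000; v=d@n*1000
for lo,hi in((-140,-60),(-35,35),(60,140)):
    k=(v>lo)&(v<hi)
    print(lo,[(b,round(float(np.percentile(p[k&(abs(u-b)<1.5),2],50)*1000),1)) for b in range(-34,36,3) if (k&(abs(u-b)<1.5)).sum()>3])
```

```text
[ 0.58915917 -0.34847218  0.06699119] [-0.16854959 -0.57300419  0.57578811] 0.04496690968939475
-140 [(-34, -0.5), (-31, -0.2), (-28, 5.5), (-25, 7.6), (-22, 7.9), (-19, 31.8), (-16, 33.3), (-13, 33.5), (-10, 33.5), (-7, 22.7), (-4, 7.6), (-1, 7.8), (2, 7.7), (5, 7.7), (8, 32.5), (11, 33.5), (14, 33.5), (17, 33.0), (20, 10.4), (23, 7.7), (26, 7.6), (29, 0.2), (32, -0.5), (35, -0.6)]
-35 [(-34, -0.2), (-31, -0.3), (-28, 5.3), (-25, 7.7), (-22, 7.9), (-19, 31.8), (-16, 33.4), (-13, 33.4), (-10, 33.5), (-7, 24.0), (-4, 7.7), (-1, 7.6), (2, 7.6), (5, 7.5), (8, 32.2), (11, 33.6), (14, 33.4), (17, 33.3), (20, 13.6), (23, 7.7), (26, 7.6), (29, 0.1), (32, -0.4), (35, -0.2)]
60 [(-34, -0.4), (-31, -0.4), (-28, 1.4), (-25, 7.7), (-22, 7.9), (-19, 31.5), (-16, 33.3), (-13, 33.5), (-10, 33.5), (-7, 24.9), (-4, 7.8), (-1, 7.7), (2, 7.8), (5, 7.9), (8, 32.4), (11, 33.5), (14, 33.5), (17, 33.2), (20, 15.7), (23, 7.8), (26, 7.7), (29, 0.3), (32, -0.4), (35, -0.3)]
```

View pics/w2.png

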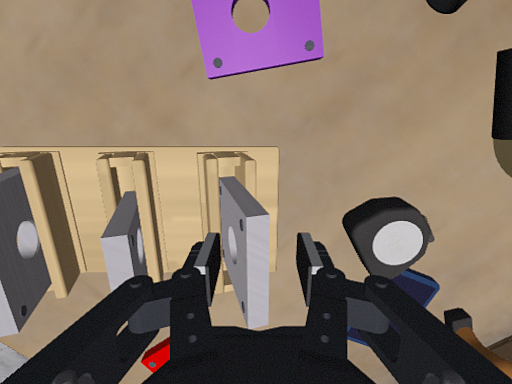

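The close picture shows the medium plate between the fingers: left pad about (212,265), right pad about (308,265), plate top edge about (222,180) to (262,320), slightly left of centre. I shift a little and close.

send_rows(
  rows=[
    [4.5,[-0.7,-0.35,0.2],0],
    [4.5,[0,0,0],0],
    [0.8,[0,0,0],0],
    [0.8,[0,0,0],0],
    [0.8,[0,0,0],0],
    [0.8,[0,0,0],0],
    [0.8,[0,0,0],0],
  ],
  newtons=25,
)

```text
t: 3.5
tool_pos: [0.584, -0.3547, 0.0631]
tool_rot: [-2.221, -2.221, 0.002]
contact_force: [-5.0, 0.5, 5.2]
opening: 0.0169
grip_force: 25.1
```

send_rows(
  rows=[
    [0.8,[0,0.3,-1],0],
    [0.8,[0,0.3,-1],0],
    [0.8,[0,0.3,-1],0],
    [0.8,[0,0.3,-1],0],
    [0.8,[0,0.2,-2],0],
    [0.8,[0,0,-3],0],
    [0.8,[0,0,-3],0],
    [0.8,[0,0,0],0],
  ],
  newtons=30,
)

```text
t: 4.5
tool_pos: [0.6007, -0.3558, 0.1876]
tool_rot: [2.215, 2.216, 0.003]
contact_force: [0.7, -0.1, -2.0]
opening: 0.0111
grip_force: 36.9
```

Run:
```python
from h import *
im=snap('wrist','w3.png'); o=ctrl.get_obs(); print(o['tool_pos'],o['contact_force'],o['opening'],o['grip_force'])
```

```text
[ 0.59955045 -0.35504498  0.18472693] [-0.44096881 -0.18618519 -2.23932927] 0.011219835863807814 36.90390922696679
```

View pics/w3.png

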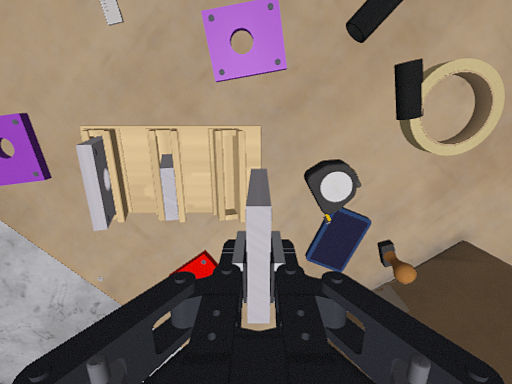

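```bash
cat >> h.py <<'E'
def held():
    im=ctrl.get_image('wrist'); w=pts(im); o=ctrl.get_obs(); t=o['tool_pos']; Rm=R.from_rotvec(o['tool_rot']).as_matrix()
    l=(w-t)@Rm; f=im['frame'].astype(int)
    k=(np.abs(l[...,1])<.02)&(l[...,2]<-.02)&(l[...,2]>-.05)&(np.abs(l[...,0])<.06)&(f.max(-1)>120)&(f.max(-1)-f.min(-1)<25)
    p=l[k]; print('top z(tool)',np.percentile(p[:,2],[5,50,95]).round(4),'rect xy',rect(p)); return im,w,l
E
python3 - <<'E'
from h import *
held(); print(ctrl.get_obs()['tool_pos'])
E
```

```text
top z(tool) [-0.0304 -0.0291 -0.0281] rect xy (array([1.3, 3.5]), 22.7, 68.9, 82.0)
[ 0.59860012 -0.35441857  0.182488  ]
```

send_rows(
  rows=[
    [0.8,[4.9,-0.05,0],0],
    [0.8,[4.9,-0.05,0],0],
    [0.8,[4.9,-0.05,0],0],
    [0.8,[4.9,-0.05,0],0],
    [0.8,[5,-0.05,0],0],
    [0.8,[5,-0.05,0],0],
    [0.8,[0,0,3],-7.3],
    [0.8,[0,0,4],0],
    [0.8,[0,0,0],0],
    [0.8,[0,0,0],0],
  ],
  newtons=40,
)

```text
t: 5.85
tool_pos: [0.5955, -0.0587, 0.1127]
tool_rot: [-2.076, -2.358, 0.0]
contact_force: [1.1, 0.3, -1.5]
opening: 0.0114
grip_force: 39.5
```

Run:
```python
from h import *
im,w,l=held(); o=ctrl.get_obs(); print(o['tool_pos'],o['tool_rot'])
cv2.imwrite('pics/w4.png',cv2.cvtColor(im['frame'],cv2.COLOR_RGB2BGR)); np.savez('w4.npz',w=w,l=l)
# slot profile in tool y, for visible rack (x tool > 45mm)
p=l[~np.isnan(l).any(-1)&(w[...,2]<.06)]
for x0 in (.05,.08,.12,.16):
    q=p[(abs(p[:,0]-x0)<.008)&(abs(p[:,1])<.034)]
    print(x0,[(b,round(float(np.median(o['tool_pos'][2]-q[abs(q[:,1]*1000-b)<.8,2]))*1000)) for b in range(-24,25,2) if (abs(q[:,1]*1000-b)<.8).sum()>1])
# held plate face lines: visible below pads
q=l[(abs(l[...,1])<.015)&(l[...,2]>-.02)&(l[...,2]<.045)&(abs(l[...,0])<.05)]
print(len(q),np.percentile(q[:,1],[2,50,98]) if len(q) else '')
```

```text
top z(tool) [-0.027  -0.0257 -0.0247] rect xy (array([ 1.9, -0.6]), 68.9, 22.6, 7.3)
[ 0.59630332 -0.0589086   0.11395315] [2.07479258e+00 2.35670893e+00 1.66292060e-03]
0.05 [(-24, 8), (-22, 8), (-18, 33), (-16, 34), (-14, 34), (-12, 34), (-10, 33), (-8, 32), (-6, 29), (-4, 15), (-2, 15), (0, 22), (2, 17), (4, 31), (6, 23), (8, 33), (10, 34), (12, 33), (14, 34), (16, 33), (18, 32), (20, 8), (22, 8), (24, 8)]
0.08 [(-24, 8), (-22, 8), (-18, 33), (-16, 34), (-14, 33), (-12, 34), (-10, 33), (-8, 31), (-6, 8), (-4, 8), (-2, 8), (0, 8), (2, 8), (4, 8), (6, 8), (8, 33), (10, 34), (12, 33), (14, 34), (16, 33), (18, 32), (20, 8), (22, 8), (24, 8)]
0.12 [(-24, 8), (-22, 8), (-20, 30), (-18, 33), (-16, 34), (-14, 34), (-12, 34), (-10, 33), (-8, 31), (-6, 8), (-4, 8), (-2, 8), (0, 8), (2, 7), (4, 8), (6, 8), (8, 33), (10, 34), (12, 33), (14, 34), (16, 34), (18, 32), (20, 8), (22, 8), (24, 8)]
0.16 [(-24, 8), (-22, 8), (-16, 33), (-14, 33), (-12, 33), (-8, 13), (-6, 8), (-4, 8), (-2, 8), (0, 8), (2, 8), (4, 8), (6, 11), (8, 33), (16, 33), (18, 32), (20, 8), (22, 8), (24, 8)]
1073 [-0.01403694  0.0005444   0.01414268]
```

View pics/w4.png

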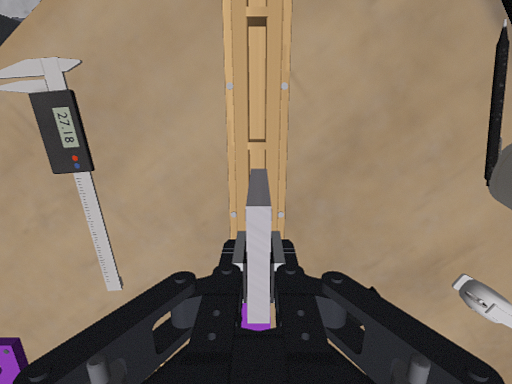

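The picture shows the slot running straight up the middle at column 257, in line with the held plate at (258,250), and the divider at row 145. I lower it.

send_rows(
  rows=[
    [0.8,[0,0,2],0],
    [0.8,[0,0,1],0],
    [0.8,[0,0,0.7],0],
    [0.8,[0,0,0.7],0],
    [0.8,[0,0,0.5],0],
    [0.8,[0,0,0.3],0],
    [0.8,[0,0,0],0],
  ],
)

```text
t: 6.78
tool_pos: [0.5951, -0.0586, 0.0609]
tool_rot: [-2.075, -2.358, 0.001]
contact_force: [-3.9, 0.6, 1.9]
opening: 0.0113
grip_force: 40.0
```

send_rows(
  rows=[
    [0.8,[0,0,0.2],0],
    [4.5,[0,0,0],0],
    [4.5,[0,0,0],0],
    [4.5,[0,0,0],0],
    [4.5,[0,0,0],0],
    [4.5,[0,0,-3],0],
    [4.5,[0,0,-5],0],
    [4.5,[0,0,-5],0],
    [4.5,[0,0,0],0],
    [4.5,[0,0,0],0],
  ],
)

```text
t: 8.02
tool_pos: [0.5951, -0.0585, 0.1881]
tool_rot: [-2.075, -2.358, 0.0]
contact_force: [-0.9, 0.3, -0.5]
opening: 0.045
grip_force: 0.0
```

Run:
```python
from h import *
im=snap('wrist'); w=pts(im); o=ctrl.get_obs(); print(o['tool_pos'])
f=im['frame'].astype(int); p=w[(f.max(-1)-f.min(-1)<25)&(w[...,2]>.06)&(w[...,2]<.12)&(abs(w[...,0]-.5957)<.04)&(abs(w[...,1]+.058)<.06)]
print('medium in rack: top',np.percentile(p[:,2],[10,50,90]),rect(p))
# carrier plates from scene cam
im=snap('scene'); w=pts(im); f=im['frame'].astype(int); k=(f.max(-1)-f.min(-1)<25)&(w[...,2]>.055)&(abs(w[...,1]+.354)<.07)&(abs(w[...,0]-.5)<.12)
n,l,st,ce=cv2.connectedComponentsWithStats(k.astype(np.uint8))
for i in range(1,n):
    if st[i,4]>20: p=w[l==i]; print(st[i,4],rect(p),np.percentile(p[:,2],97))
```

```text
[ 0.59455002 -0.05838314  0.18685982]
medium in rack: top [0.08657551 0.08766909 0.08848378] (array([596. , -56.8]), 12.1, 68.3, 7.6)
270 (array([ 509.7, -355.6]), 52.3, 24.2, 88.9) 0.09124660182881579
478 (array([ 436.9, -350.4]), 84.6, 26.1, 89.3) 0.0914073159568508
```

send_rows(
  rows=[
    [4.5,[0,0,0],7.3],
    [4.5,[-4.9,-1.35,0],0],
    [4.5,[-4.9,-1.35,0],0],
    [4.5,[-4.9,-1.35,0],0],
    [4.5,[-4.9,-1.35,0],0],
    [4.5,[-5,-1.35,0],0],
    [4.5,[-5,-1.35,0],0],
    [4.5,[0,0,4],0],
    [4.5,[0,0,2],0],
    [4.5,[0,0,0],0],
  ],
  newtons=25,
)

```text
t: 9.38
tool_pos: [0.5128, -0.3526, 0.1248]
tool_rot: [-2.216, -2.217, 0.001]
contact_force: [0.3, -0.2, 1.1]
opening: 0.0449
grip_force: 0.0
```

send_rows(
  rows=[
    [4.5,[0,0,3],0],
    [4.5,[0,0,3],0],
    [4.5,[0,0,0.5],0],
    [4.5,[0,0,0],0],
    [0.8,[0,0,0],0],
    [0.8,[0,0,0],0],
    [0.8,[0,0,0],0],
    [0.8,[0,0,0],0],
    [0.8,[0,0,0],0],
  ],
  newtons=25,
)

```text
t: 10.5
tool_pos: [0.5147, -0.3554, 0.066]
tool_rot: [2.22, 2.221, -0.001]
contact_force: [-2.4, 1.4, 6.1]
opening: 0.0183
grip_force: 23.8
```

send_rows(
  rows=[
    [0.8,[0,0.3,-1],0],
    [0.8,[0,0.3,-1],0],
    [0.8,[0,0.3,-1],0],
    [0.8,[0,0.3,-1],0],
    [0.8,[0,0.2,-2],0],
    [0.8,[0,0,-3],0],
    [0.8,[0,0,-3],0],
    [0.8,[0,0,0],0],
    [0.8,[0,0,0],0],
    [0.8,[0,0,0],0],
  ],
  newtons=30,
)

```text
t: 11.75
tool_pos: [0.5277, -0.3539, 0.1815]
tool_rot: [-2.219, -2.219, 0.0]
contact_force: [0.5, -0.2, -1.1]
opening: 0.0111
grip_force: 35.7
```

Run:
```python
from h import *
held(); o=ctrl.get_obs(); print(o['tool_pos'],o['tool_rot'],o['opening'])
```

```text
top z(tool) [-0.0372 -0.0203 -0.02  ] rect xy (array([-0.4,  3.1]), 22.6, 52.0, 81.0)
[ 0.52768688 -0.35389238  0.1815579 ] [-2.21922151e+00 -2.21921936e+00  2.53000790e-04] 0.011415726251074773
```

```bash
sed -i 's/(l\[...,2\]<-.02)/(l[...,2]<-.008)/' h.py
python3 - <<'E'
from h import *
im,w,l=held()
k=(np.abs(l[...,1])<.02)&(l[...,2]<-.008)&(l[...,2]>-.05)&(np.abs(l[...,0])<.035)&(im['frame'].max(-1)>120); print(np.histogram(l[k][:,2],np.arange(-.05,-.005,.003)))
E
```

```text
top z(tool) [-0.0212 -0.0195 -0.0187] rect xy (array([-0.2, -0.6]), 53.6, 22.7, 9.0)
(array([   0,    7,    7,    5,   78,    7,    0,    0,    0,  348, 1536,
          3,    4,    6,    0]), array([-0.05 , -0.047, -0.044, -0.041, -0.038, -0.035, -0.032, -0.029,
       -0.026, -0.023, -0.02 , -0.017, -0.014, -0.011, -0.008, -0.005]))
```

send_rows(
  rows=[
    [0.8,[4.9,0.7,0],0],
    [0.8,[4.9,0.7,0],0],
    [0.8,[4.9,0.7,0],0],
    [0.8,[4.9,0.7,0],0],
    [0.8,[4.9,0.7,0],0],
    [0.8,[4.9,0.7,0],0],
    [0.8,[4.9,0.7,0],0],
    [0.8,[4.84,0.68,0],0],
    [0.8,[0,0,0],-7.3],
    [0.8,[0,0,0],0],
  ],
  newtons=40,
)

```text
t: 13.1
tool_pos: [0.5838, 0.0374, 0.1827]
tool_rot: [-2.075, -2.357, 0.001]
contact_force: [-1.1, -0.4, -0.8]
opening: 0.0109
grip_force: 40.4
```

send_rows(
  rows=[
    [0.8,[0,0,4],0],
    [0.8,[0,0,3],0],
    [0.8,[0,0,0],0],
    [0.8,[0,0,0],0],
  ],
)

```text
t: 13.6
tool_pos: [0.585, 0.0363, 0.1147]
tool_rot: [2.077, 2.356, 0.001]
contact_force: [-0.2, -0.6, -0.8]
opening: 0.0111
grip_force: 40.3
```

```bash
cat >> h.py <<'E'
def slot():
    im,w,l=held(); o=ctrl.get_obs(); print(o['tool_pos'],o['tool_rot'],o['contact_force'])
    p=l[~np.isnan(l).any(-1)&(w[...,2]<.06)]
    for x0 in (.06,.09,.12):
        q=p[(abs(p[:,0]-x0)<.008)&(abs(p[:,1])<.034)]
        print(x0,[(b,round(float(np.median(o['tool_pos'][2]-q[abs(q[:,1]*1000-b)<.8,2]))*1000)) for b in range(-24,25,2) if (abs(q[:,1]*1000-b)<.8).sum()>1])
E
python3 -c "from h import *; slot()"
```

```text
top z(tool) [-0.0227 -0.019  -0.0181] rect xy (array([-1. ,  2.5]), 22.0, 52.9, 81.6)
[0.58544576 0.03639778 0.11548303] [2.07549603 2.3552231  0.00281588] [ 0.44307808 -0.34993879 -1.26755447]
0.06 [(-24, 8), (-20, 32), (-18, 34), (-16, 34), (-14, 34), (-12, 34), (-10, 33), (-8, 8), (-6, 8), (-4, 8), (-2, 8), (0, 8), (2, 8), (4, 8), (6, 32), (8, 33), (10, 34), (12, 33), (14, 33), (16, 32), (20, 8), (22, 8), (24, 8)]
0.09 [(-24, 8), (-20, 32), (-18, 34), (-16, 34), (-14, 34), (-12, 34), (-10, 32), (-8, 8), (-6, 8), (-4, 8), (-2, 8), (0, 8), (2, 8), (4, 8), (6, 32), (8, 33), (10, 33), (12, 34), (14, 34), (16, 32), (20, 8), (22, 8), (24, 8)]
0.12 [(-24, 8), (-20, 32), (-18, 33), (-16, 34), (-14, 33), (-12, 34), (-10, 33), (-8, 8), (-6, 8), (-4, 8), (-2, 8), (0, 7), (2, 8), (4, 8), (6, 32), (8, 33), (10, 34), (12, 34), (14, 34), (16, 32), (20, 8), (22, 8), (24, 8)]
```

send_rows(
  rows=[
    [0.8,[0,-0.05,1],0],
    [0.8,[0,0,0.8],0],
    [0.8,[0,0,0.7],0],
    [0.8,[0,0,0.7],0],
    [0.8,[0,0,0.6],0],
    [0.8,[0,0,0.4],0],
    [0.8,[0,0,0.2],0],
    [0.8,[0,0,0],0],
  ],
)

```text
t: 14.65
tool_pos: [0.5831, 0.0368, 0.069]
tool_rot: [-2.075, -2.358, 0.002]
contact_force: [-3.0, -1.2, -2.4]
opening: 0.0111
grip_force: 40.3
```

Inserted; release, rise and verify.

send_rows(
  rows=[
    [4.5,[0,0,0],0],
    [4.5,[0,0,0],0],
    [4.5,[0,0,0],0],
    [4.5,[0,0,0],0],
    [4.5,[0,0,-3],0],
    [4.5,[0,0,-4],0],
    [4.5,[0,0,-5],0],
    [4.5,[0,0,0],7.3],
    [4.5,[0,0,0],0],
    [4.5,[0,0,0],0],
  ],
)

```text
t: 15.9
tool_pos: [0.5831, 0.0368, 0.1884]
tool_rot: [-2.219, -2.222, 0.002]
contact_force: [-1.1, 0.0, -1.0]
opening: 0.0451
grip_force: 0.0
```

```bash
cat >> h.py <<'E'
def rackplates(cam):
    im=snap(cam); w=pts(im); f=im['frame'].astype(int)
    a=np.radians(7.3); e=np.array([np.cos(a),np.sin(a)]); n=np.array([-e[1],e[0]]); d=w[...,:2]-[.5835,.0375]
    for i in (-1,0,1):
        p=w[(f.max(-1)-f.min(-1)<25)&(w[...,2]>.08)&(w[...,2]<.094)&(abs(d@e)<.025)&(abs(d@n-.096*i)<.047)]
        if len(p)>15: r=rect(p); print('bay',i,len(p),np.percentile(p[:,2],[10,50,90]).round(4),r,'uv',((r[0]/1000-[.5835,.0375])@np.array([e,n]).T).round(4))
E
python3 -c "
from h import *
rackplates('wrist');print(ctrl.get_obs()['tool_pos'],ctrl.get_obs()['tool_rot'])"
```

```text
bay -1 648 [0.0867 0.0876 0.0885] (array([596.6, -56.8]), 12.5, 69.3, 6.6) uv [ 0.001  -0.0952]
bay 0 665 [0.0867 0.0877 0.0885] (array([584.5,  36. ]), 12.5, 52.2, 7.6) uv [ 0.0008 -0.0016]
[0.5830379  0.03681763 0.1882346 ] [-2.21879002e+00 -2.22174342e+00  2.19360252e-03]
```

send_rows(
  rows=[
    [4.5,[-4.88,-1.78,0],0],
    [4.5,[-4.88,-1.78,0],0],
    [4.5,[-4.88,-1.78,0],0],
    [4.5,[-4.88,-1.78,0],0],
    [4.5,[-4.88,-1.78,0],0],
    [4.5,[-4.88,-1.78,0],0],
    [4.5,[-4.88,-1.77,0],0],
    [4.5,[-4.88,-1.77,0],0],
    [4.5,[0,0,4],0],
    [4.5,[0,0,2],0],
  ],
  newtons=25,
)

```text
t: 17.2
tool_pos: [0.44, -0.3529, 0.1263]
tool_rot: [-2.218, -2.218, -0.0]
contact_force: [-0.1, 0.3, -0.2]
opening: 0.0447
grip_force: 0.0
```

send_rows(
  rows=[
    [4.5,[0,0,3],0],
    [4.5,[0,0,3],0],
    [4.5,[0,0,0.4],0],
    [4.5,[0,0,0],0],
    [0.8,[0,0,0],0],
    [0.8,[0,0,0],0],
    [0.8,[0,0,0],0],
    [0.8,[0,0,0],0],
    [0.8,[0,0,0],0],
  ],
  newtons=25,
)

```text
t: 18.32
tool_pos: [0.4416, -0.3544, 0.0675]
tool_rot: [2.221, 2.221, -0.002]
contact_force: [-3.7, 0.6, 5.8]
opening: 0.0172
grip_force: 24.0
```

send_rows(
  rows=[
    [0.8,[0,0.3,-1],0],
    [0.8,[0,0.3,-1],0],
    [0.8,[0,0.3,-1],0],
    [0.8,[0,0.3,-1],0],
    [0.8,[0,0.2,-2],0],
    [0.8,[0,0,-3],0],
    [0.8,[0,0,-3],0],
    [0.8,[0,0,0],0],
    [0.8,[0,0,0],0],
    [0.8,[0,0,0],0],
  ],
  newtons=35,
)

```text
t: 19.58
tool_pos: [0.4548, -0.3529, 0.1836]
tool_rot: [-2.219, -2.219, -0.0]
contact_force: [-0.7, 0.5, -2.0]
opening: 0.0113
grip_force: 37.3
```

Run:
```python
from h import *
held(); o=ctrl.get_obs(); print(o['tool_pos'],o['tool_rot'],o['opening'])
```

```text
top z(tool) [-0.0201 -0.0189 -0.0179] rect xy (array([3.7, 2.3]), 22.4, 84.8, 83.2)
[ 0.45483134 -0.35290301  0.18364435] [-2.21923432e+00 -2.21923900e+00 -1.30388156e-04] 0.011350472075934745
```

send_rows(
  rows=[
    [0.8,[5.36,1.3,0],0],
    [0.8,[5.36,1.3,0],0],
    [0.8,[5.36,1.3,0],0],
    [0.8,[5.36,1.3,0],0],
    [0.8,[5.36,1.3,0],0],
    [0.8,[5.36,1.3,0],0],
    [0.8,[5.36,1.3,0],0],
    [0.8,[5.36,1.3,0],0],
    [0.8,[5.36,1.3,0],0],
    [0.8,[0,0,0],-7.3],
  ],
  newtons=45,
)

```text
t: 20.88
tool_pos: [0.5722, 0.1323, 0.1843]
tool_rot: [-2.064, -2.366, 0.001]
contact_force: [-0.1, -1.2, -2.0]
opening: 0.0107
grip_force: 47.0
```

send_rows(
  rows=[
    [0.8,[0,0,4],0],
    [0.8,[0,0,3],0],
    [0.8,[0,0,0],0],
    [0.8,[0,0,0],0],
    [0.8,[0,0,0],0],
    [0.8,[0,0,0],0],
  ],
)

```text
t: 21.62
tool_pos: [0.5734, 0.1288, 0.1172]
tool_rot: [2.074, 2.357, 0.003]
contact_force: [-0.1, 0.1, -2.7]
opening: 0.0111
grip_force: 47.0
```

Run:
```python
from h import *
slot()
im=snap('wrist','w5.png'); w=pts(im); o=ctrl.get_obs(); t=o['tool_pos']; Rm=R.from_rotvec(o['tool_rot']).as_matrix(); l=(w-t)@Rm
# along-slot profile: heights for |tool y|<4mm
q=(abs(l[...,1])<.004)&(w[...,2]<.05); p=l[q]; z=w[q][:,2]
print([(b,round(float(np.median(z[abs(p[:,0]*1000-b)<1]))*1000)) for b in range(40,66,2) if (abs(p[:,0]*1000-b)<1).sum()>1])
f=im['frame'].astype(int); k=(abs(l[...,1])<.012)&(l[...,2]<-.015)&(l[...,2]>-.03)&(f.max(-1)>120)&(f.max(-1)-f.min(-1)<25); p=l[k]; print('top ext x',np.percentile(p[:,0],[.2,1,50,99,99.8]))
s=np.load('wrist0.npz'); w=s['w']; a=np.radians(7.3); e=np.array([np.cos(a),np.sin(a)]); n=np.array([-e[1],e[0]]); d=w[...,:2]-[.5835,.0375]
q=(abs(d@e)<.004)&(w[...,2]<.05); v=(d@n)[q]*1000; z=w[q][:,2]
print([(b,round(float(np.median(z[abs(v-b)<1]))*1000)) for b in list(range(-156,-138,2))+list(range(-56,-40,2))+list(range(40,58,2))+list(range(136,156,2)) if (abs(v-b)<1).sum()>1])
```

```text
top z(tool) [-0.0206 -0.0192 -0.0183] rect xy (array([ 4. , -2.6]), 84.6, 29.7, 6.7)
[0.57323275 0.12879501 0.11685749] [2.07475527 2.35719654 0.00237007] [ 0.06157695 -0.24596637 -2.37486436]
0.06 [(-24, 4), (-22, 0), (-20, 0), (-18, 0), (-16, 1), (-14, 0), (-12, 1), (-10, 6), (-8, 7), (-6, 8), (-4, 7), (-2, 0), (0, 1), (2, 0), (4, 1), (6, 1), (8, 1), (10, 1), (12, 7), (14, 7), (16, 7), (18, 0), (20, 0), (22, 0), (24, 0)]
0.09 [(-24, 0), (-22, 0), (-20, 0), (-18, 0), (-16, 0), (-14, 0), (-12, -1), (-10, 0), (-8, 0), (-6, -1), (-4, 0), (-2, 0), (0, 0), (2, 0), (4, 0), (6, 0), (8, 0), (10, 0), (12, 0), (14, 0), (16, 0), (18, 0), (20, 0), (22, 0), (24, 0)]
0.12 [(-24, 4), (-22, 4), (-20, 4), (-18, 5), (-16, 4), (-14, 4), (-12, 4), (-10, 4), (-8, 4), (-6, 4), (-4, 4), (-2, 5), (0, 4), (2, 2), (4, 0), (6, 0), (8, 0), (10, 0), (12, 0), (14, 0), (16, -1), (18, -1), (20, -1), (22, 0), (24, 0)]
[(40, 8), (42, 8), (44, 8), (46, 8), (50, 34), (52, 34), (54, 34), (56, 15), (58, 6), (60, -1), (62, 0), (64, 0)]
top ext x [-0.03854848 -0.03744076  0.00962458  0.04479909  0.04535629]
[(-146, 34), (-144, 33), (-142, 23), (-140, 21), (-50, 33), (-48, 34), (-46, 28), (-44, 19), (-42, 8), (40, 7), (42, 8), (44, 7), (46, 33), (48, 33), (50, 34), (52, 7), (54, 8), (56, 7), (136, 8), (138, 8), (140, 13), (142, 26), (144, 34), (146, 34)]
```

View pics/w5.png

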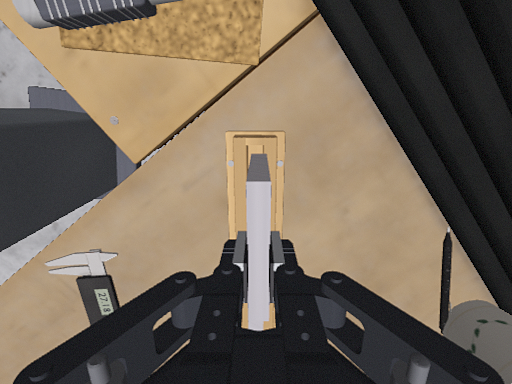

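The picture shows the rack end at row 130 with its edges at columns 226 and 285, and the held plate at column 258, about a millimetre right of the slot centre. I check the across-slot offset numerically.

Run:
```python
from h import *
im=snap('wrist'); w=pts(im); o=ctrl.get_obs(); t=o['tool_pos']; print(t); Rm=R.from_rotvec(o['tool_rot']).as_matrix(); l=(w-t)@Rm
for x0 in(.02,.03,.04,.045):
    q=(abs(l[...,0]-x0)<.004)&(w[...,2]<.05)&(abs(l[...,1])<.03); p=l[q]; z=w[q][:,2]; hi=p[z>.030][:,1]*1000
    print(x0,'left lip',np.percentile(hi[hi<0],[2,98]).round(1) if (hi<0).any() else '', 'right',np.percentile(hi[hi>0],[2,98]).round(1) if (hi>0).any() else '')
p=l[(abs(l[...,1])<.012)&(l[...,2]<-.017)&(l[...,2]>-.023)&(l[...,0]>.03)]; print('plate y',np.percentile(p[:,1],[2,98]))
```

```text
[0.57283693 0.12880218 0.11624272]
0.02 left lip [-18.9  -9. ] right [12.9 17.4]
0.03 left lip [-19.4  -8. ] right [11.  18.1]
0.04 left lip [-19.1  -7.9] right [ 7.5 18. ]
0.045 left lip [-19.   -7.9] right [ 6.7 17.8]
plate y [-0.00386535  0.0074178 ]
```

Run:
```python
from h import *
im=snap('wrist'); w=pts(im); o=ctrl.get_obs(); t=o['tool_pos']; print(t,o['tool_rot']); Rm=R.from_rotvec(o['tool_rot']).as_matrix(); l=(w-t)@Rm
f=im['frame'].astype(int)
for x0 in range(-36,45,8):
    p=l[(abs(l[...,1])<.012)&(l[...,2]<-.016)&(l[...,2]>-.024)&(abs(l[...,0]*1000-x0)<4)&(f.max(-1)>120)]; print(x0,len(p),np.percentile(p[:,1]*1000,[2,98]).round(1))
```

```text
[0.57270776 0.12878622 0.11602508] [2.07525485e+00 2.35800562e+00 8.10605578e-04]
-36 190 [-3.7  7.2]
-28 252 [-4.2  7.7]
-20 252 [-4.1  7.6]
-12 245 [-3.5  7. ]
-4 262 [-3.7  6.9]
4 275 [-3.7  6.8]
12 312 [-4.2  7.2]
20 336 [-4.1  7.6]
28 352 [-4.   7.5]
36 367 [-3.9  7.4]
44 262 [-3.8  7.3]
```

send_rows(
  rows=[
    [0.8,[0,-0.06,1],0],
    [0.8,[0,0,0.8],0],
    [0.8,[0,0,0.7],0],
    [0.8,[0,0,0.7],0],
    [0.8,[0,0,0.6],0],
    [0.8,[0,0,0.4],0],
    [0.8,[0,0,0.3],0],
    [0.8,[0,0,0],0],
  ],
)

```text
t: 22.82
tool_pos: [0.5714, 0.1286, 0.0699]
tool_rot: [-2.075, -2.358, 0.002]
contact_force: [-1.9, -1.0, -3.8]
opening: 0.0109
grip_force: 46.8
```

send_rows(
  rows=[
    [4.5,[0,0,0],0],
    [4.5,[0,0,0],0],
    [4.5,[0,0,0],0],
    [4.5,[0,0,0],0],
    [4.5,[0,0,-3],0],
    [4.5,[0,0,-5],0],
    [5.5,[0,0,-5],7.3],
    [5.5,[3,-5,-2],0],
    [5.5,[4,-5,0],0],
    [5.5,[0,0,0],0],
  ],
)

```text
t: 24.08
tool_pos: [0.4709, 0.1997, 0.221]
tool_rot: [2.217, 2.226, 0.002]
contact_force: [0.4, -0.2, -0.4]
opening: 0.0548
grip_force: 0.0
```

send_rows(
  rows=[
    [5.5,[0,0,0],0],
    [5.5,[0,0,0],0],
  ],
)

```text
t: 24.32
tool_pos: [0.4739, 0.1972, 0.2205]
tool_rot: [2.223, 2.22, -0.0]
contact_force: [0.3, 1.0, 1.0]
opening: 0.0552
grip_force: 0.0
```

Run:
```python
from h import *
rackplates('scene')
im=snap('wrist','w6.png'); w=pts(im); np.savez('w6.npz',frame=im['frame'],w=w)
o=ctrl.get_obs(); print(o['tool_pos'],o['tool_rot'])
h=np.nan_to_num(w[...,2]); k=(h>.015)&(h<.05)&(abs(w[...,0]-.47)<.1)&(abs(w[...,1]-.29)<.1)
n,l,st,ce=cv2.connectedComponentsWithStats(k.astype(np.uint8))
for i in range(1,n):
    if st[i,4]>100: print(st[i],rect(w[l==i]),np.percentile(w[l==i][:,2],[50,95]))
```

```text
bay -1 101 [0.0819 0.0858 0.0881] (array([592. , -56.6]), 18.5, 69.2, 8.3) uv [-0.0035 -0.0944]
bay 0 69 [0.0819 0.0859 0.0882] (array([580.6,  35.6]), 16.1, 52.9, 8.1) uv [-0.0031 -0.0015]
bay 1 108 [0.0816 0.0856 0.0882] (array([568.1, 132.5]), 17.4, 85.9, 8.6) uv [-0.0032  0.0962]
[0.47382095 0.19708741 0.22033825] [-2.22286505e+00 -2.21976516e+00  7.34610695e-04]
[324  35  19  34 327] (array([568.7, 337.1]), 23.5, 23.9, 45.9) [0.0245022  0.02738337]
[ 177   88  102   46 2472] (array([438.4, 273.7]), 124.1, 30.1, 15.3) [0.03403754 0.03572632]
```

View pics/w6.png

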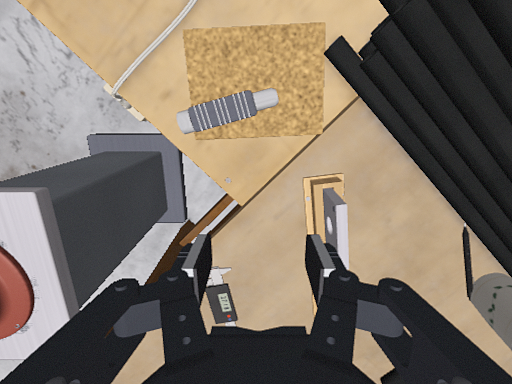

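The picture shows the gauge at about (228,110), go end to the right at (265,97) and no-go end at (185,122), now overhanging the mat's left edge. The mat's corners are about (185,30), (325,23), (322,132) and (195,138). The gauge has been knocked from where it was.

send_rows(
  rows=[
    [6,[3.75,-2.1,0],0],
    [6,[3.75,-2.1,0],10.7],
    [6,[0,0,2],10.7],
    [6,[0,0,2],10.7],
    [6,[0,0,2],10.7],
    [6,[0,0,2],10.7],
    [6,[0,0,2],10.7],
    [6,[0,0,2],10.5],
    [6,[0,0,0],0],
    [6,[0,0,0],0],
  ],
  newtons=60,
)

```text
t: 25.68
tool_pos: [0.4319, 0.2727, 0.1013]
tool_rot: [-3.113, -0.421, -0.001]
contact_force: [0.3, 0.5, 1.0]
opening: 0.06
grip_force: 0.0
```

Run:
```python
from h import *
s=np.load('w6.npz'); w=s['w']; 
P=[w[v,u] for u,v in((188,33),(322,26),(319,130),(198,135))]; print(np.round(P,4), 'mat c',np.mean([P[0],P[2]],0).round(4),np.mean([P[1],P[3]],0).round(4))
im=snap('wrist','w7.png'); w=pts(im); o=ctrl.get_obs(); t=o['tool_pos']; Rm=R.from_rotvec(o['tool_rot']).as_matrix(); l=(w-t)@Rm
print(t,np.degrees(np.arctan2(Rm[1,0],Rm[0,0])))
k=(w[...,2]>.015)&(w[...,2]<.05)&(abs(l[...,0])<.1)&(abs(l[...,1])<.04); p=l[k]; print(rect(p))
for lo,hi in((-.07,-.045),(-.03,.03),(.045,.07)):
    q=p[(p[:,0]>lo)&(p[:,0]<hi)]; 
    if len(q)>10: print(lo,len(q),np.percentile(q[:,1],[2,98]).round(4),np.percentile(q[:,0],[1,99]).round(4))
```

```text
[[0.3921 0.3603 0.0043]
 [0.5509 0.3673 0.0041]
 [0.5554 0.2474 0.0051]
 [0.3954 0.2412 0.0043]] mat c [0.4737 0.3039 0.0047] [0.4732 0.3043 0.0042]
[0.43207982 0.27290378 0.1016817 ] 15.39203698069579
(array([5.7, 1.2]), 124.4, 30.2, 0.1)
-0.07 294 [-0.0124  0.0141] [-0.0558 -0.0451]
-0.03 2337 [-0.0132  0.0155] [-0.0295  0.0293]
0.045 765 [-0.0093  0.0122] [0.0453 0.0678]
```

View pics/w7.png

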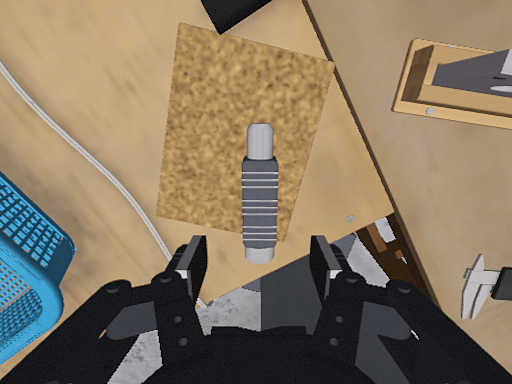

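The picture shows the gauge centred under the fingers: handle at (260,205), go end up at (260,140), no-go end at (260,255). I descend and grip.

send_rows(
  rows=[
    [6,[0,0,4],0],
    [6,[0,0,3],0],
    [6,[0,0,1.5],0],
    [6,[0,0,0.6],0],
    [6,[0,0,0],0],
    [2.5,[0,0,0],0],
    [2.5,[0,0,0],0],
    [2.5,[0,0,0],0],
    [2.5,[0,0,0],0],
    [2.5,[0,0,0],0],
  ],
  newtons=80,
)

```text
t: 26.98
tool_pos: [0.4323, 0.2732, 0.011]
tool_rot: [-3.113, -0.418, -0.004]
contact_force: [-0.1, -0.8, 5.9]
opening: 0.0285
grip_force: 81.1
```

send_rows(
  rows=[
    [2.5,[0,0,-3],0],
    [2.5,[0,0,-5],0],
    [2.5,[0,0,-4],8.1],
    [2.5,[0.39,5.08,0],0],
    [2.5,[0.39,5.08,0],0],
    [2.5,[0.39,5.08,0],0],
    [2.5,[0.39,5.08,0],0],
    [2.5,[0.39,5.08,0],0],
    [2.5,[0,0,5],0],
    [2.5,[0,0,3],0],
  ],
)

```text
t: 28.22
tool_pos: [0.4805, 0.0225, 0.0468]
tool_rot: [-3.135, -0.194, 0.005]
contact_force: [-0.3, 0.9, -3.2]
opening: 0.0287
grip_force: 80.2
```

send_rows(
  rows=[
    [2.5,[0,0,0.6],0],
    [2.5,[0,0,0],0],
    [2.5,[0,0,0],0],
    [2.5,[0,0,0],0],
  ],
)

```text
t: 28.72
tool_pos: [0.4835, 0.0232, 0.0451]
tool_rot: [3.135, 0.198, 0.004]
contact_force: [0.1, -0.4, -2.2]
opening: 0.0285
grip_force: 80.3
```

```bash
cat >> h.py <<'E'
def gp(fn=None):
    im=snap('wrist',fn); w=pts(im); o=ctrl.get_obs(); t=o['tool_pos']; Rm=R.from_rotvec(o['tool_rot']).as_matrix(); l=(w-t)@Rm
    print('tcp',t.round(4),'yaw',np.degrees(np.arctan2(Rm[1,0],Rm[0,0])).round(2),'F',o['contact_force'].round(1),'open',o['opening'],'t',o['t'])
    f=im['frame'].astype(int); g=(f.max(-1)-f.min(-1)<25)
    for nm,a,b in(('handle',.0,.036),('go',.043,.066),('nogo',-.055,-.042)):
        k=(l[...,0]>a)&(l[...,0]<b)&(abs(l[...,1])<.018)&(l[...,2]<-.008)&(l[...,2]>-.035); p=l[k]
        if len(p)>20: print(nm,len(p),'y',np.percentile(p[:,1]*1000,[1,99]).round(1),'toptool z',np.percentile(p[:,2]*1000,[2,50]).round(1),'x',np.percentile(p[:,0]*1000,[1,99]).round(1))
    k=g&(abs(w[...,2]-.088)<.004)&(abs(l[...,1])<.06)&(abs(l[...,0])<.2)
    n,c,st,ce=cv2.connectedComponentsWithStats(k.astype(np.uint8))
    for i in range(1,n):
        if st[i,4]>150: p=l[c==i]; print('plate top',st[i,4],rect(p),'x',np.percentile(p[:,0]*1000,[1,99]).round(1),'y',np.percentile(p[:,1]*1000,[.5,99.5]).round(1),'z',np.median(w[c==i][:,2]).round(4))
E
python3 -c "
from h import *
gp('w8.png')"
```

```text
tcp [0.4833 0.0232 0.0449] yaw 7.22 F [-0.8  0.3 -1.8] open 0.028806937344017097 t 28.775
handle 4254 y [-17.2  17.2] toptool z [-32.5 -23.8] x [ 0.4 35.7]
go 2024 y [-10.8  10.4] toptool z [-20.4 -18.1] x [43.3 65.8]
plate top 900 (array([102.2, -56.9]), 6.3, 12.4, 88.7) x [ 96.1 108.1] y [-60.  -53.9] z 0.0876
plate top 6506 (array([102. ,   0.6]), 12.5, 52.8, 0.0) x [ 95.9 107.9] y [-25.1  26.3] z 0.0877
plate top 296 (array([  7. , -18.1]), 10.2, 22.3, 56.6) x [-3.9 15.6] y [-28.1 -15.9] z 0.0889
plate top 300 (array([ 6.6, 17.5]), 22.9, 10.3, 31.9) x [-4.2 15.5] y [15.5 27.4] z 0.089
```

View pics/w8.png

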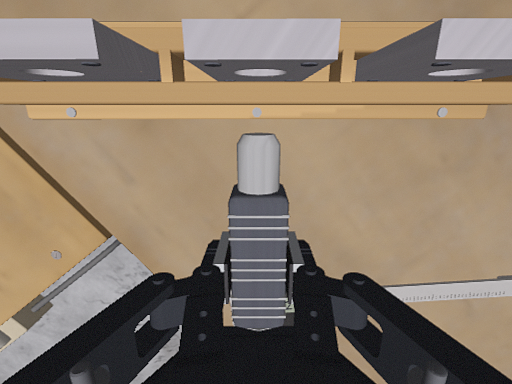

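The picture shows the go end pointing up at (258,165), facing the small plate's bore at (260,72), and laterally in line with it.

send_rows(
  rows=[
    [2.5,[1,0.07,0.15],0],
    [2.5,[1,0,0],0],
    [2.5,[0.5,0,0],0],
    [2.5,[0,0,0],0],
    [2.5,[0,0,0],0],
    [2.5,[0,0,0],0],
    [2.5,[0,0,0],0],
  ],
)

```text
t: 29.65
tool_pos: [0.507, 0.0256, 0.042]
tool_rot: [-3.135, -0.197, 0.0]
contact_force: [0.3, 0.6, -1.5]
opening: 0.0284
grip_force: 80.3
```

```bash
python3 -c "
from h import *
gp()"
```

```text
tcp [0.5071 0.0256 0.0421] yaw 7.2 F [-0.3  0.4 -2.3] open 0.028822047083899023 t 29.7
handle 4252 y [-17.1  17.2] toptool z [-32.1 -23.5] x [ 0.3 35.6]
go 2027 y [-10.9  10.3] toptool z [-20.  -17.8] x [43.2 65.7]
plate top 678 (array([ 78.2, -57.1]), 5.8, 11.9, 89.8) x [72.4 84.1] y [-59.9 -54.5] z 0.0875
plate top 292 (array([78.2, 59.1]), 1.7, 11.9, 89.8) x [72.4 84.1] y [58.4 60. ] z 0.0865
plate top 5256 (array([77.9, -0.1]), 11.9, 52.6, 0.0) x [72.1 83.8] y [-25.8  25.7] z 0.0878
plate top 535 (array([  9.1, -22.7]), 15.2, 23.7, 29.7) x [-0.6 15.4] y [-35.7 -16. ] z 0.0883
plate top 531 (array([ 8.2, 21.7]), 25.0, 16.5, 57.1) x [-3.5 15.4] y [15.4 35.5] z 0.0884
```

send_rows(
  rows=[
    [2.5,[0.8,0,-0.07],0],
    [2.5,[0.8,0,0],0],
    [2.5,[0.6,0,0],0],
    [2.5,[0.5,0,0],0],
    [2.5,[0.3,0,0],0],
    [2.5,[0.2,0,0],0],
    [2.5,[0,0,0],0],
    [2.5,[0,0,0],0],
    [2.5,[0,0,0],0],
  ],
)

```text
t: 30.82
tool_pos: [0.5388, 0.0296, 0.0427]
tool_rot: [3.135, 0.197, -0.0]
contact_force: [0.7, -0.2, -2.9]
opening: 0.0287
grip_force: 80.3
```

```bash
python3 -c "
from h import *
gp('w9.png')"
```

```text
tcp [0.5388 0.0296 0.0428] yaw 7.2 F [-0.2  0.3 -2.5] open 0.02842980148987078 t 30.875
handle 3694 y [-17.2  17.3] toptool z [-32.4 -23.6] x [ 0.3 31. ]
go 2116 y [-17.2  17.1] toptool z [-34.3 -18.5] x [51.5 65.8]
plate top 533 (array([ 46.2, -57.3]), 5.4, 12.8, 89.6) x [40.2 52.4] y [-60.  -54.7] z 0.0875
plate top 4202 (array([46.1, -0.1]), 12.8, 52.3, 0.1) x [40.2 52.2] y [-25.7  25.6] z 0.0877
plate top 200 (array([46.2, 59.3]), 1.5, 12.4, 89.4) x [40.3 52.3] y [58.6 60. ] z 0.0867
plate top 523 (array([  8.7, -22.5]), 15.3, 24.2, 30.5) x [-2.4 15.5] y [-35.9 -16. ] z 0.0886
plate top 513 (array([ 8.2, 21.5]), 25.1, 16.3, 55.3) x [-3.6 15.6] y [15.4 35.4] z 0.0886
```

View pics/w9.png

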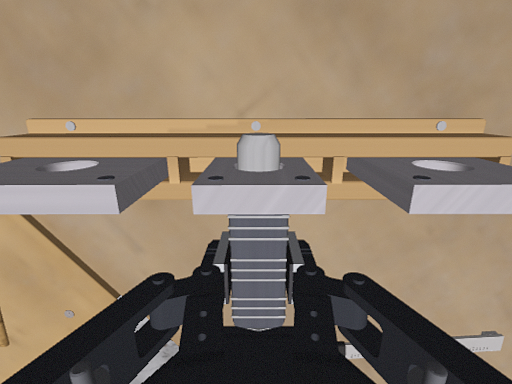

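The picture shows the go end through the small plate, its nose visible at (258,150) behind the plate, with the handle against the front face at row 213. Before going round to the far side, I check how much room there is.

send_rows(
  rows=[
    [2.5,[0.1,0,0],0],
    [2.5,[0,0,0],0],
    [2.5,[0,0,0],0],
    [2.5,[0,0,0],0],
  ],
)

```text
t: 31.38
tool_pos: [0.5395, 0.0297, 0.0427]
tool_rot: [-3.135, -0.197, 0.002]
contact_force: [-3.4, -0.6, -0.7]
opening: 0.0286
grip_force: 80.4
```

Run:
```python
import numpy as np
a=np.radians(7.3); e=np.array([np.cos(a),np.sin(a)]); n=np.array([-e[1],e[0]])
for nm in('wrist0','scene0'):
    w=np.load(nm+'.npz')['w'].reshape(-1,3); w=w[~np.isnan(w).any(1)]
    d=w[:,:2]-[.5835,.0375]; u=d@e; v=d@n
    for lo in np.arange(-.16,.16,.04):
        k=(v>lo)&(v<lo+.04)&(u>.03)&(u<.3)&(w[:,2]>.02)&(w[:,2]<.15)
        print(nm,'v',round(lo,2),[(round(x,2),round(float(w[k&(abs(u-x)<.01)][:,2].max()),3)) for x in np.arange(.06,.3,.02) if (k&(abs(u-x)<.01)).sum()>2])
```

```text
wrist0 v -0.16 [(np.float64(0.24), 0.095), (np.float64(0.26), 0.095), (np.float64(0.28), 0.095)]
wrist0 v -0.12 [(np.float64(0.22), 0.096), (np.float64(0.24), 0.096), (np.float64(0.26), 0.093), (np.float64(0.28), 0.095)]
wrist0 v -0.08 [(np.float64(0.22), 0.096), (np.float64(0.24), 0.095), (np.float64(0.26), 0.026), (np.float64(0.28), 0.095)]
wrist0 v -0.04 [(np.float64(0.24), 0.095), (np.float64(0.26), 0.095), (np.float64(0.28), 0.095)]
wrist0 v 0.0 [(np.float64(0.22), 0.042), (np.float64(0.24), 0.072), (np.float64(0.26), 0.099), (np.float64(0.28), 0.102)]
wrist0 v 0.04 [(np.float64(0.18), 0.027), (np.float64(0.2), 0.051), (np.float64(0.22), 0.077), (np.float64(0.24), 0.101), (np.float64(0.26), 0.102), (np.float64(0.28), 0.101)]
wrist0 v 0.08 [(np.float64(0.16), 0.046), (np.float64(0.18), 0.071), (np.float64(0.2), 0.088), (np.float64(0.22), 0.1), (np.float64(0.24), 0.101), (np.float64(0.26), 0.101), (np.float64(0.28), 0.101)]
wrist0 v 0.12 [(np.float64(0.14), 0.028), (np.float64(0.16), 0.051), (np.float64(0.18), 0.064)]
scene0 v -0.16 [(np.float64(0.24), 0.094), (np.float64(0.26), 0
[... 420 characters left out ...]
p.float64(0.22), 0.045), (np.float64(0.24), 0.07), (np.float64(0.26), 0.098), (np.float64(0.28), 0.1)]
scene0 v 0.04 [(np.float64(0.18), 0.028), (np.float64(0.2), 0.052), (np.float64(0.22), 0.071), (np.float64(0.24), 0.1), (np.float64(0.26), 0.1), (np.float64(0.28), 0.117)]
scene0 v 0.08 [(np.float64(0.16), 0.05), (np.float64(0.18), 0.072), (np.float64(0.2), 0.1), (np.float64(0.22), 0.098), (np.float64(0.26), 0.101), (np.float64(0.28), 0.122)]
scene0 v 0.12 [(np.float64(0.12), 0.04), (np.float64(0.14), 0.052), (np.float64(0.16), 0.095), (np.float64(0.18), 0.1), (np.float64(0.2), 0.101), (np.float64(0.22), 0.12), (np.float64(0.24), 0.127), (np.float64(0.26), 0.124), (np.float64(0.28), 0.124)]
```

send_rows(
  rows=[
    [2.5,[-1.5,0,0],0],
    [2.5,[-3,0,0],0],
    [2.5,[0,0,-3.5],0],
    [2.5,[0,0,-3.5],0],
    [2.5,[2.2,0,0],0],
    [2.5,[5,0,0],0],
    [2.5,[5,0,0],0],
    [2.5,[4,0,0],0],
    [2.5,[0,0,0],0],
    [2.5,[0,0,0],0],
  ],
)

```text
t: 32.62
tool_pos: [0.6549, 0.0444, 0.1122]
tool_rot: [-3.135, -0.197, 0.002]
contact_force: [-0.3, -0.1, -1.5]
opening: 0.0287
grip_force: 80.3
```

send_rows(
  rows=[
    [2.5,[0,0,3],0],
    [2.5,[0,0,3],0],
    [2.5,[0,0,1],0],
    [2.5,[0,0,0],0],
    [2.5,[0,0,0],0],
    [2.5,[0,0,0],0],
  ],
)

```text
t: 33.38
tool_pos: [0.6571, 0.0444, 0.0445]
tool_rot: [3.135, 0.197, 0.004]
contact_force: [-0.0, -0.6, -2.2]
opening: 0.0283
grip_force: 80.3
```

send_rows(
  rows=[
    [2.5,[-0.6,0,0],0],
    [2.5,[-0.4,0,0],0],
    [2.5,[-0.2,0,0],0],
    [2.5,[-0.1,0,0],0],
    [2.5,[0,0,0],0],
    [2.5,[0,0,0],0],
    [2.5,[0,0,0],0],
  ],
)

```text
t: 34.25
tool_pos: [0.6435, 0.0428, 0.043]
tool_rot: [-3.135, -0.197, -0.001]
contact_force: [1.7, 1.2, -2.6]
opening: 0.0288
grip_force: 80.3
```

send_rows(
  rows=[
    [2.5,[-0.1,0,0],0],
    [2.5,[0,0,0],0],
    [2.5,[0,0,0],0],
  ],
)

```text
t: 34.62
tool_pos: [0.6434, 0.0428, 0.0434]
tool_rot: [-3.135, -0.197, -0.005]
contact_force: [5.3, 1.3, -3.2]
opening: 0.0286
grip_force: 80.3
```

send_rows(
  rows=[
    [2.5,[-0.1,0,0],0],
    [2.5,[0,0,0],0],
    [2.5,[0,0,0],0],
    [2.5,[0,0,0],0],
  ],
)

```text
t: 35.12
tool_pos: [0.6432, 0.0428, 0.0436]
tool_rot: [-3.135, -0.197, -0.009]
contact_force: [6.7, 1.9, -3.9]
opening: 0.0289
grip_force: 80.2
```

Run:
```python
from h import *
rackplates('scene'); 
for c in ('side','scene'):
    im=snap(c); w=pts(im); a=np.radians(7.3); e=np.array([np.cos(a),np.sin(a)]); n=np.array([-e[1],e[0]]); d=w[...,:2]-[.5835,.0375]; u=d@e; v=d@n
    for s in(-1,1):
        for lo,hi in((.06,.07),(.07,.08),(.08,.086)):
            p=u[(abs(v-.019*s)<.006)&(abs(u)<.025)&(w[...,2]>lo)&(w[...,2]<hi)]
            if len(p)>3: print(c,s,lo,len(p),np.percentile(p*1000,[5,50,95]).round(1))
```

```text
bay -1 99 [0.0815 0.0859 0.0883] (array([592. , -56.5]), 17.2, 69.1, 5.8) uv [-0.0035 -0.0943]
bay 0 75 [0.0816 0.0862 0.0887] (array([573.3,  34.7]), 15.0, 54.7, 8.9) uv [-0.0105 -0.0015]
bay 1 106 [0.082  0.0861 0.0888] (array([567.8, 131.7]), 15.5, 83.1, 7.7) uv [-0.0036  0.0954]
side -1 0.06 4 [-12.7  -9.1  -4. ]
side -1 0.08 7 [-12.4  -7.8  -2.9]
side 1 0.08 4 [-12.5  -8.2  -3.5]
scene -1 0.06 9 [-15.8 -13.   10.3]
scene -1 0.07 10 [-15.7 -14.3 -13.2]
scene -1 0.08 8 [-15.6 -14.4  -5.5]
scene 1 0.06 8 [-15.2 -13.5 -11.7]
scene 1 0.07 8 [-15.3 -14.  -12.4]
scene 1 0.08 5 [-16.2 -13.9  -5.7]
```

send_rows(
  rows=[
    [2.5,[2,0,0],0],
    [2.5,[0,0,-3.5],0],
    [2.5,[0,0,-3.5],0],
    [2.5,[-4,2.34,0],0],
    [2.5,[-4,2.34,0],0],
    [2.5,[-4,2.34,0],0],
    [2.5,[-4,2.34,0],0],
    [2.5,[0,0,0],0],
    [2.5,[0,0,0],0],
  ],
)

```text
t: 36.4
tool_pos: [0.5137, -0.0678, 0.1127]
tool_rot: [-3.135, -0.197, 0.001]
contact_force: [-0.1, -0.5, -2.0]
opening: 0.0283
grip_force: 80.4
```

send_rows(
  rows=[
    [2.5,[0,0,3],0],
    [2.5,[0,0,3],0],
    [2.5,[0,0,1],0],
    [2.5,[0,0,0],0],
    [2.5,[0,0,0],0],
    [2.5,[0,0,0],0],
    [2.5,[0,0,0],0],
  ],
)

```text
t: 37.28
tool_pos: [0.5145, -0.068, 0.0436]
tool_rot: [3.135, 0.197, 0.002]
contact_force: [-0.3, 0.3, -2.8]
opening: 0.0285
grip_force: 80.4
```

```bash
python3 -c "
from h import *
gp('w10.png'); rackplates('scene')"
```

```text
tcp [ 0.5144 -0.068   0.0434] yaw 7.2 F [-0.2  0.1 -2.7] open 0.028650882249433268 t 37.325
handle 4256 y [-17.2  17.1] toptool z [-32.2 -23.8] x [ 0.4 35.6]
go 2027 y [-10.8  10.4] toptool z [-20.3 -18.1] x [43.2 65.8]
plate top 6964 (array([82.8, -0.5]), 11.7, 68.8, 0.1) x [77.  88.6] y [-34.1  33.2] z 0.0878
plate top 480 (array([  8.7, -22.4]), 16.3, 24.4, 30.7) x [-2.9 15.7] y [-36.1 -15.9] z 0.0889
plate top 469 (array([ 8.3, 21.5]), 24.8, 16.4, 56.6) x [-4.2 15.8] y [15.5 35.4] z 0.0889
bay -1 35 [0.0824 0.0858 0.088 ] (array([598.3, -77.5]), 26.1, 16.5, 72.2) uv [ 1.000e-04 -1.159e-01]
bay 0 45 [0.0826 0.0857 0.088 ] (array([579.1,  43.3]), 15.3, 35.0, 13.8) uv [-0.0036  0.0063]
bay 1 110 [0.0815 0.0857 0.0887] (array([567. , 131.5]), 18.9, 84.5, 6.9) uv [-0.0044  0.0953]
```

send_rows(
  rows=[
    [2.5,[1,-0.03,0],0],
    [2.5,[0.8,0,0],0],
    [2.5,[0.6,0,0],0],
    [2.5,[0.6,0,0],0],
    [2.5,[0.4,0,0],0],
    [2.5,[0.3,0,0],0],
    [2.5,[0.1,0,0],0],
    [2.5,[0,0,0],0],
    [2.5,[0,0,0],0],
    [2.5,[0,0,0],0],
  ],
)

```text
t: 38.62
tool_pos: [0.5512, -0.0628, 0.0426]
tool_rot: [-3.135, -0.197, 0.001]
contact_force: [-2.9, -0.8, -0.6]
opening: 0.0287
grip_force: 80.4
```

```bash
python3 -c "
from h import *
gp('w11.png')"
```

```text
tcp [ 0.5512 -0.0628  0.0426] yaw 7.2 F [-3.  -0.  -1.6] open 0.0288362338084756 t 38.675
handle 3621 y [-17.3  17.3] toptool z [-32.6 -23.7] x [ 0.4 30.5]
go 2128 y [-17.2  17.2] toptool z [-34.3 -18.5] x [51.1 65.7]
plate top 5611 (array([45.9,  0.2]), 68.8, 13.1, 90.0) x [39.9 52.2] y [-33.5  33.7] z 0.0877
plate top 514 (array([  9. , -22.6]), 15.7, 25.2, 31.9) x [-1.8 15.6] y [-35.9 -16. ] z 0.0885
plate top 520 (array([ 8.2, 21.4]), 24.8, 15.9, 55.5) x [-3.4 15.4] y [15.5 35.2] z 0.0885
```

send_rows(
  rows=[
    [2.5,[0,0,0],0],
    [2.5,[-1.5,0,0],0],
    [2.5,[-3,0,0],0],
    [2.5,[0,0,-3.5],0],
    [2.5,[0,0,-3.5],0],
    [2.5,[2.2,0,0],0],
    [2.5,[5,0,0],0],
    [2.5,[5,0,0],0],
    [2.5,[4,0,0],0],
    [2.5,[0,0,0],0],
  ],
)

```text
t: 39.92
tool_pos: [0.6693, -0.0479, 0.1127]
tool_rot: [3.135, 0.199, 0.002]
contact_force: [-0.6, 0.6, -1.8]
opening: 0.0286
grip_force: 80.3
```

send_rows(
  rows=[
    [2.5,[0,0,0],0],
    [2.5,[0,0,3],0],
    [2.5,[0,0,3],0],
    [2.5,[0,0,1],0],
    [2.5,[0,0,0],0],
    [2.5,[0,0,0],0],
    [2.5,[0,0,0],0],
  ],
)

```text
t: 40.8
tool_pos: [0.6688, -0.0484, 0.0446]
tool_rot: [3.135, 0.197, 0.004]
contact_force: [-0.2, 0.1, -1.9]
opening: 0.0284
grip_force: 80.3
```

send_rows(
  rows=[
    [2.5,[-0.6,0,0],0],
    [2.5,[-0.4,0,0],0],
    [2.5,[-0.2,0,0],0],
    [2.5,[-0.1,0,0],0],
    [2.5,[-0.1,0,0],0],
    [2.5,[0,0,0],0],
    [2.5,[0,0,0],0],
  ],
)

```text
t: 41.68
tool_pos: [0.6551, -0.0498, 0.0434]
tool_rot: [3.135, 0.197, 0.005]
contact_force: [5.0, 0.9, -3.2]
opening: 0.029
grip_force: 80.2
```

send_rows(
  rows=[
    [2.5,[-0.15,0,0],0],
    [2.5,[0,0,0],0],
    [2.5,[0,0,0],0],
    [2.5,[0,0,0],0],
    [2.5,[0,0,0],0],
  ],
)

```text
t: 42.3
tool_pos: [0.6549, -0.0498, 0.0437]
tool_rot: [3.135, 0.197, 0.01]
contact_force: [7.4, 1.6, -5.3]
opening: 0.0285
grip_force: 80.1
```

send_rows(
  rows=[
    [2.5,[2,0,0],0],
    [2.5,[0,0,-3.5],0],
    [2.5,[0,0,-3.5],0],
    [2.5,[-3.2,-3.8,0],0],
    [2.5,[-3.2,-3.8,0],0],
    [2.5,[-3.2,-3.8,0],0],
    [2.5,[-3.2,-3.8,0],0],
    [2.5,[-3.2,-3.8,0],0],
    [2.5,[0,0,0],0],
    [2.5,[0,0,0],0],
  ],
)

```text
t: 43.55
tool_pos: [0.4896, 0.1206, 0.1129]
tool_rot: [3.135, 0.198, -0.0]
contact_force: [0.8, -0.3, -2.1]
opening: 0.0285
grip_force: 80.3
```

send_rows(
  rows=[
    [2.5,[0,0,3],0],
    [2.5,[0,0,3],0],
    [2.5,[0,0,1],0],
    [2.5,[0,0,0],0],
    [2.5,[0,0,0],0],
    [2.5,[0,0,0],0],
    [2.5,[0,0,0],0],
  ],
)

```text
t: 44.42
tool_pos: [0.4902, 0.121, 0.0436]
tool_rot: [-3.135, -0.197, -0.002]
contact_force: [-0.2, -0.6, -2.4]
opening: 0.0286
grip_force: 80.3
```

```bash
python3 -c "
from h import *
gp('w12.png'); rackplates('scene')"
```

```text
tcp [0.49   0.1209 0.0434] yaw 7.21 F [-0.2  0.2 -2.5] open 0.028425286375579083 t 44.475
handle 4239 y [-17.2  17.1] toptool z [-32.3 -23.8] x [ 0.3 35.6]
go 2023 y [-10.9  10.3] toptool z [-20.3 -18.1] x [43.3 65.8]
plate top 8689 (array([83., -1.]), 85.1, 12.1, 90.0) x [77.1 88.9] y [-42.2  40.9] z 0.0878
plate top 474 (array([  8.2, -21.9]), 16.2, 24.9, 34.5) x [-4.  15.7] y [-36.1 -15.9] z 0.0889
plate top 478 (array([ 8.1, 21.2]), 25.0, 16.3, 54.7) x [-4.4 15.8] y [15.5 35.5] z 0.0889
bay -1 102 [0.0813 0.0858 0.0883] (array([592.2, -57.3]), 15.6, 67.9, 6.7) uv [-0.0034 -0.0951]
bay 0 70 [0.0821 0.0861 0.0882] (array([581.5,  35.9]), 18.2, 52.5, 5.7) uv [-0.0022 -0.0013]
bay 1 61 [0.0821 0.0863 0.0884] (array([570.7, 116.6]), 16.8, 53.6, 8.3) uv [-0.0026  0.0801]
```

Lateral shift −0.5 mm, then insert.

send_rows(
  rows=[
    [2.5,[1,-0.06,0],0],
    [2.5,[0.8,0,0],0],
    [2.5,[0.6,0,0],0],
    [2.5,[0.6,0,0],0],
    [2.5,[0.4,0,0],0],
    [2.5,[0.3,0,0],0],
    [2.5,[0.1,0,0],0],
    [2.5,[0,0,0],0],
    [2.5,[0,0,0],0],
    [2.5,[0,0,0],0],
  ],
)

```text
t: 45.78
tool_pos: [0.5271, 0.1262, 0.0427]
tool_rot: [3.135, 0.197, -0.0]
contact_force: [-0.8, 0.0, -2.3]
opening: 0.0287
grip_force: 80.3
```

```bash
python3 -c "
from h import *
gp('w13.png')"
```

```text
tcp [0.5271 0.1262 0.0427] yaw 7.2 F [ 0.1  0.1 -2.6] open 0.02858109741636381 t 45.825
handle 3705 y [-17.3  17.3] toptool z [-32.7 -23.6] x [ 0.3 30.9]
go 2131 y [-17.1  17.2] toptool z [-34.3 -18.5] x [51.  65.8]
plate top 6759 (array([46.1, -0.2]), 12.7, 84.6, 0.0) x [40.2 52.2] y [-41.7  41.4] z 0.0877
plate top 514 (array([  8.4, -22.3]), 16.4, 24.7, 31.8) x [-1.9 15.3] y [-35.8 -16. ] z 0.0887
plate top 451 (array([11.8, 25.9]), 6.1, 21.3, 13.1) x [ 7.8 15.4] y [16.  35.6] z 0.0889
```

send_rows(
  rows=[
    [2.5,[0.1,0,0],0],
    [2.5,[0,0,0],0],
    [2.5,[0,0,0],0],
    [2.5,[-1.5,0,0],0],
    [2.5,[-3,0,0],0],
    [2.5,[0,0,-3.5],0],
    [2.5,[0,0,-3.5],0],
    [2.5,[2.7,0,0],0],
    [2.5,[5,0,0],0],
    [2.5,[5,0,0],0],
  ],
)

```text
t: 47.08
tool_pos: [0.6107, 0.1369, 0.1132]
tool_rot: [-3.135, -0.197, -0.003]
contact_force: [1.7, -0.1, -0.4]
opening: 0.0285
grip_force: 80.4
```

send_rows(
  rows=[
    [2.5,[2.9,0,0],0],
    [2.5,[0,0,0],0],
    [2.5,[0,0,0],0],
    [2.5,[0,0,3],0],
    [2.5,[0,0,3],0],
    [2.5,[0,0,1],0],
    [2.5,[0,0,0],0],
    [2.5,[0,0,0],0],
    [2.5,[0,0,0],0],
  ],
)

```text
t: 48.2
tool_pos: [0.6394, 0.1404, 0.0445]
tool_rot: [-3.135, -0.197, -0.004]
contact_force: [-0.4, 0.4, -1.7]
opening: 0.0283
grip_force: 80.3
```

send_rows(
  rows=[
    [2.5,[-0.5,0,0],0],
    [2.5,[-0.2,0,0],0],
    [2.5,[-0.15,0,0],0],
    [2.5,[-0.1,0,0],0],
    [2.5,[-0.1,0,0],0],
    [2.5,[0,0,0],0],
    [2.5,[0,0,0],0],
  ],
)

```text
t: 49.08
tool_pos: [0.6309, 0.1393, 0.0441]
tool_rot: [-3.135, -0.197, -0.012]
contact_force: [7.8, 1.4, -4.5]
opening: 0.0283
grip_force: 80.2
```

send_rows(
  rows=[
    [2.5,[0,0,0],0],
    [2.5,[0,0,0],0],
    [2.5,[0,0,0],0],
    [2.5,[0.8,0,0],0],
    [2.5,[0,0,-3.5],0],
    [2.5,[0,0,-3.5],0],
    [2.5,[-3.58,-4.59,0],0],
    [2.5,[-3.58,-4.59,0],0],
    [2.5,[-3.58,-4.59,0],0],
    [2.5,[-3.58,-4.59,0],0],
  ],
)

```text
t: 50.32
tool_pos: [0.4688, 0.3049, 0.1124]
tool_rot: [3.135, 0.197, -0.003]
contact_force: [0.8, 0.3, -2.2]
opening: 0.0285
grip_force: 80.3
```

send_rows(
  rows=[
    [2.5,[0,0,0],0],
    [2.5,[0,0,0],0],
    [2.5,[0,0,4],0],
    [2.5,[0,0,3],0],
    [2.5,[0,0,1.5],0],
    [2.5,[0,0,0.7],0],
    [2.5,[0,0,0],0],
    [2.5,[0,0,0],0],
  ],
)

```text
t: 51.32
tool_pos: [0.4719, 0.3046, 0.0222]
tool_rot: [-3.135, -0.197, -0.004]
contact_force: [0.0, -0.3, -1.7]
opening: 0.0282
grip_force: 80.3
```

```bash
python3 -c "
from h import *
gp('w14.png'); rackplates('scene')"
```

```text
tcp [0.4718 0.3046 0.0222] yaw 7.2 F [-0.1  0.4 -2.8] open 0.028855311634035673 t 51.375
handle 4245 y [-17.2  17.1] toptool z [-32.3 -23.6] x [ 0.4 35.7]
go 2026 y [-10.7  10.5] toptool z [-20.1 -17.8] x [43.3 65.8]
plate top 308 (array([ 18.2, -18.3]), 5.5, 12.5, 20.6) x [17.4 19.4] y [-24.7 -12.7] z 0.0898
plate top 313 (array([18.3, 17.8]), 12.6, 6.0, 67.6) x [17.2 19.4] y [12.5 24.4] z 0.0898
plate top 831 (array([ 11.8, -46.6]), 6.5, 17.6, 2.7) x [ 9.  14.6] y [-54.5 -38.3] z 0.0883
plate top 801 (array([11.9, 46.1]), 17.4, 6.0, 87.1) x [ 9.1 14.5] y [37.9 53.8] z 0.0883
plate top 418 (array([ -6.7, -42.3]), 7.1, 9.6, 43.2) x [-10.5  -4.7] y [-47.5 -38.4] z 0.0874
plate top 438 (array([-7.6, 42.6]), 9.6, 6.5, 78.1) x [-10.7  -4.8] y [38.  46.8] z 0.0871
bay -1 99 [0.0814 0.0861 0.0886] (array([592. , -56.9]), 17.3, 68.2, 9.2) uv [-0.0036 -0.0947]
bay 0 72 [0.0815 0.0854 0.0882] (array([581.2,  35.6]), 17.1, 53.3, 5.7) uv [-0.0025 -0.0016]
bay 1 108 [0.0819 0.0858 0.0884] (array([563.7, 133. ]), 18.4, 86.1, 7.5) uv [-0.0075  0.0972]
```

send_rows(
  rows=[
    [2.5,[0,0,0.6],0],
    [2.5,[0,0,0.4],0],
    [2.5,[0,0,0.15],0],
    [2.5,[0,0,0],0],
    [2.5,[0,0,0],0],
  ],
  newtons=20,
)

```text
t: 52.05
tool_pos: [0.4708, 0.3043, 0.011]
tool_rot: [3.135, 0.198, -0.002]
contact_force: [-6.4, -4.0, 10.9]
opening: 0.0286
grip_force: 82.2
```

send_rows(
  rows=[
    [6,[0,0,0],0],
    [6,[0,0,0],0],
    [6,[0,0,0],0],
    [6,[0,0,0],0],
    [6,[0,0,-2],0],
    [6,[0,0,-4],0],
    [6,[0,0,-5],0],
    [6,[0,0,-5],0],
    [6,[0,0,0],0],
    [6,[0,0,0],0],
  ],
)

```text
t: 53.3
tool_pos: [0.4708, 0.3042, 0.1701]
tool_rot: [-3.135, -0.197, -0.002]
contact_force: [-0.8, -0.1, -0.2]
opening: 0.0602
grip_force: 0.0
```

Run:
```python
from h import *
im=snap('wrist','w15.png'); w=pts(im); k=(w[...,2]>.015)&(w[...,2]<.05)&(abs(w[...,0]-.47)<.09)&(abs(w[...,1]-.304)<.06)
print('gauge',rect(w[k]),np.percentile(w[k][:,2],[50,95])); rackplates('scene'); im=snap('scene','s2.png'); print(ctrl.get_obs()['tool_pos'],ctrl.get_obs()['t'])
w=pts(im); s=np.load('scene0.npz')['w']
for nm,(a,b,c,d) in dict(caliper=(200,290,215,250)).items():
    for q in(s,w): h=np.nan_to_num(q[...,2]); p=q[c:d,a:b][(h[c:d,a:b]>.006)]; print(nm,rect(p))
```

```text
gauge (array([489.9, 309.1]), 151.0, 36.7, 12.7) [0.03401082 0.03564442]
bay -1 98 [0.0818 0.0856 0.088 ] (array([593.2, -56.2]), 18.1, 69.7, 7.8) uv [-0.0023 -0.0942]
bay 0 76 [0.0814 0.0854 0.0878] (array([579.8,  34. ]), 15.1, 52.0, 5.2) uv [-0.0041 -0.003 ]
bay 1 111 [0.0814 0.0863 0.0885] (array([562. , 132.3]), 17.2, 83.9, 7.5) uv [-0.0093  0.0968]
[0.46976239 0.30368425 0.16754272] 53.45
caliper (array([403.2, -81.5]), 76.9, 231.9, 7.3)
caliper (array([403.1, -81.2]), 77.4, 232.4, 7.1)
```

View pics/s2.png

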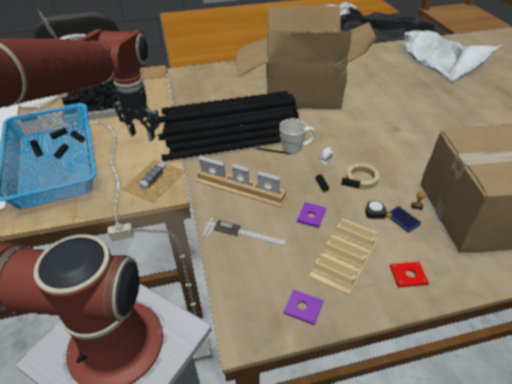

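The scene shows all three plates standing in the rack, the gauge lying on the mat at (150,175), and the bystanders unmoved. I measure how far the plates lean before handing in.

Run:
```python
from h import *
im=snap('scene'); w=pts(im); f=im['frame'].astype(int); a=np.radians(7.3); e=np.array([np.cos(a),np.sin(a)]); n=np.array([-e[1],e[0]]); d=w[...,:2]-[.5835,.0375]; u=d@e; v=d@n
for i in(-1,0,1):
    k=(abs(v-.096*i)<.045)&(u<-.002)&(u>-.03)&(w[...,2]>.042)&(w[...,2]<.083)&(f.max(-1)-f.min(-1)<30)&(f.max(-1)>90)
    A=np.c_[v[k],w[k][:,2],np.ones(k.sum())]; y=u[k]; m=np.ones(len(y),bool)
    for _ in range(5): c=np.linalg.lstsq(A[m],y[m],rcond=None)[0]; r=abs(y-A@c); m=r<max(.0015,2*np.median(r))
    print(i,m.sum(),'lean',c[1].round(3),'u at bore height',round((c[1]*.052+c[2]+c[0]*.096*i)*1000,1))
im=snap('wrist'); w=pts(im); k=(w[...,2]>.028)&(w[...,2]<.04)&(abs(w[...,0]-.47)<.05)&(abs(w[...,1]-.304)<.05); print(rect(w[k]))
```

```text
-1 146 lean -0.004 u at bore height -7.6
0 98 lean -0.035 u at bore height -7.1
1 172 lean -0.081 u at bore height -10.6
(array([470.2, 304.3]), 101.6, 30.3, 6.7)
```

```bash
python3 -c "
from station import ctrl
print(ctrl.finish_job())"
```

```text
the job is handed in; nothing more can be done
None
```

I handed the job in with all three plates standing in the rack and each bore checked go then no-go, small to large; the gauge is flat on its mat and the bystanders look unmoved, but the station returned no verdict, so a pass is not confirmed.

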